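# Clamp a filter cube in its assembly fixture with a T-handle hex key

### The job

A microscope filter cube stands loose in its assembly fixture and must be clamped before it can be worked on. Take the larger of the two T-handle hex keys from the stand, push it gently but fully home into the recessed hex socket of the clamp's cam screw, and only then turn it clockwise until it comes up solid, so that the cube is held tight against the fence. Draw the key out and put it back upright in the hole it came from, without disturbing the small key.

Things in the scene. Friction and masses are not known exactly. Their poses are not given: they have to be found in the camera images.
- hex_key: The larger T-handle hex key, 0.75 kg: upright steel hexagonal shank, 17 mm across flats (19.6 mm over corners), 110 mm long, its end cut square, under a dark steel crossbar. Origin: centre of the tip's end face; +z up the shank, x along the crossbar. Two flats of the hexagon face +x and -x. It stands in the stand, tip 6 mm above the bench.
- key_grip (a point): Middle of the larger key's crossbar, 123 mm above its tip: the place to grip it from above. The crossbar is 120 mm long (key's x), 22 mm wide with flat sides (y) and 26 mm high (z).
- key_tip (a point): Centre of the larger key's tip, the same point as the hex_key's origin.
- small_key: The smaller T-handle hex key: 6 mm across flats, shank 70 mm, dark crossbar 70 x 12 x 18 mm, top 94 mm above the bench. It stands in the stand's other hole, 56 mm from the larger key. It is too small for the socket and stays where it is.
- key_stand: Light wooden block, fixed to the bench, 58 x 118 mm, top 46 mm above the bench. Origin on the bench under its centre, z up. Two round blind holes, 40 mm deep (floor 6 mm above the bench): the larger key's at y = +28 mm, 22 mm wide with a 2 mm chamfer; the small key's at y = -28 mm, 8.5 mm wide.
- clamp_fixture: Fixture fixed to the bench: aluminium base plate 134 x 92 x 12 mm, a dark steel clamp body 58 x 66 mm (top 43 mm above the bench) at one end, the fence at the other. Origin on the bench below the upright axis of the cam screw, in the middle of the clamp body; +x points from the screw to cube and fence, z up. Clockwise from above, the cam pushes a jaw towards the cube, 1.5 mm a radian.
- socket (a point): Centre of the mouth of the cam screw's hex socket, 36 mm above the bench, 7 mm down a 32 mm counterbore, under a 45 degree countersink 21 to 26 mm wide; z up, x as the fixture's x. The socket is 17.75 mm across flats and 12 mm deep. The angle of its hexagon about z is different each time and is not measured; off its angle by more than about 0.08 rad the key rests on the mouth or jams.
- counterbore (a point): Centre of the counterbore's rim on top of the clamp body, 43 mm above the bench, on the screw's axis. The screw turns easily clockwise, bites when the jaw meets the cube (the moment then rises by 0.06 N m and more) and comes up solid after 0.55 to 1.55 rad, plus up to 0.3 rad of play of the key; forced on, over about 0.3 N m, the key rides over. It stays where it is left.
- fence: Steel fence block 14 x 54 x 32 mm on the base plate, its centre 86.5 mm from the screw axis along the fixture's +x. Origin: under its centre, on the base plate.
- filter_cube: Black fluorescence filter cube, 36 x 36 x 44 mm, 0.12 kg, standing on the base plate between the jaw and the fence with up to 1.6 mm of play. Origin: centre of its underside.
Mind the look-alikes: they are no part of the job. What is shaped like the small_key but yellow is not meant. Leave any brown look-alike of the filter_cube alone.

How it is judged:
On the way, in this order (a step that is already met when the one before it is completed fails the run):
1. the large key is fully home in the cam screw's socket: its tip at least 10 mm below the socket's mouth, on its axis within 2 mm and upright within 0.1 rad (z of key_tip in the frame of socket below -0.01 m and horizontal distance between key_tip and socket below 0.002 m and angle between hex_key's own z axis and vertical below 0.1 rad), for 0.2 s.
2. the cube is pressed against the fence with more than 12 N while the key is still in the socket (tip at least 8 mm deep) (contact force between fence and filter_cube above 12 N and z of key_tip in the frame of socket below -0.008 m and horizontal distance between key_tip and socket below 0.003 m), for 0.2 s.
At the end, for the whole second after the job is handed in: The cam is tight: the cube is pressed against the fence with more than 12 N. The large key stands still and upright (within 0.12 rad) in the hole it came from, its tip within 6 mm of where it started; the small key is within 8 mm of its place and upright (contact force between fence and filter_cube above 12 N and distance of hex_key from where it was at the start of the episode below 0.006 m and angle between hex_key's own z axis and vertical below 0.12 rad and linear speed of hex_key below 0.02 m/s and distance of small_key from where it was at the start of the episode below 0.008 m and angle between small_key's own z axis and vertical below 0.2 rad); the robot touches nothing.
It fails at once if the key is forced: more than 45 N between key and fixture while the tip is less than 4 mm deep in the socket and the cube not yet clamped (contact force between hex_key and clamp_fixture above 45 N and z of key_tip in the frame of socket above -0.004 m and contact force between fence and filter_cube below 5 N).
It fails at once if the small key is pulled from its hole or knocked over (moved more than 15 mm) (distance of small_key from where it was at the start of the episode above 0.015 m).
It also fails if it takes over 72 s, if anything falls off the work surface, if the arm or the gripper's body presses on something with over 40 N, if the wrist force passes 120 N, or if a joint passes its speed limit or range.

### The arm

A 7-joint arm with a two-finger parallel gripper is mounted at the origin on a cart in front of the work surface, level with it; the furniture and walls round the work are solid. World frame = base frame: x ahead of the robot, y to its left, z up, the work surface at z = 0. Lengths are in m, angles in rad, forces in N, time in s.
With the tool pointing down it reaches from about 0.425 to 0.875 m from the base axis. Payload 4.7 kg.
Tool frame: the origin (TCP) lies midway between the tips of the shut fingers; the grasp point (between the pads) lies 19 mm behind it; z points along the fingers, y is the line along which they close (so a half turn about z gives the same grasp; the last joint's range is limited). The gripper opens to 87 mm and grips with 3 to 60 N. Pads are 19 mm wide; open, the fingers measure 117 mm over their backs; the gripper's body (75 mm by 190 mm) begins 51 mm behind the grasp point.
Start: joints at [1.207, 0.321, -0.07, 1.45, 0.023, 1.371, -0.057], TCP at [0.24, -0.604, 0.223] pointing down, gripper open.
Joint ranges: [-2.86, 2.86], [-0.3, 2.09], [-1.38, 1.24], [0.06, 2.45], [-1.56, 4.7], [0.09, 2.05], [-2.69, 2.69]. Speed limits (rad/s): [2.57, 2.57, 3.14, 3.14, 3.14, 3.14, 3.14].

### API

Orientations are given as a rotation vector (axis times angle).
In Python, from bench import ctrl, get_image, calibration gives the robot as it stands.
- The arm moves only by the tool apply_moves, never from a script. Its arguments are lists of equal length, an entry for each row: "dp": the shift along the tool's x, y, z in m, a list of three; "twist": the turn, a rotation vector about the tool's x, y, z in rad, a list of three; "fingers": the closure, from 0 (fully open) to 1 (shut). In form: {"dp": [[dx, dy, dz], ...], "twist": [[ax, ay, az], ...], "fingers": [fingers, ...]}. A call has 1 to 10 rows; each row shifts and turns the commanded pose from where the row before left it, along the tool's axes as they then stand; what a row does not reach is not made up. A row lasts 1/10 s, in which the tool goes at most 50 mm and 8.59 degrees, less where a joint would pass 70% of its speed; a pose out of reach is approached as far as the arm can. A call is refused whole if a number of a shift passes 0.05 or a number of a turn 0.15, either way. A call with a gripper value outside its range is refused whole. The fingers move at their own pace and stop on an object; "newtons" is the grip in N (left out, the last holds). Time passes only in rows, so rows that do not move let the fingers close. It gives the time, the measured TCP pose, the force, the opening and the grip force at its end, in the units of the state.
- ctrl.get_state(): the state, without advancing time (a new reading comes with each control period).
- get_image(name): name is "scene" or "top" or "wrist"; returns the picture (480x640x3 uint8, red, green, blue); there is no depth.
- calibration(name): a dict with "fx", "fy", "cx", "cy" (pixels), "eye" and "attitude" of the camera in the world; the wrist camera has in their place "hand_eye" (4x4, takes a point from camera to tool coordinates, whose origin is the TCP and whose axes are the flange's). Camera axes: x right, y up, looking along -z (the intrinsics and any distortion apply to the point x, -y, -z); pixel columns grow to the right and rows downward; lengths in m; the calibration is good to about 2 mm. The wrist camera is an equidistant fisheye: a pixel r from the principal point sees the ray r / f radians off the axis. A picture is of the moment at which its call begins: read the wrist's pose just before it. calibration takes no time and is no camera call.
- ctrl.close_job(): hands the job in; it is judged then, once.
The state is a dict: "time": time; "joint_positions": joint angles; "qd": joint speeds; "joint_torque": joint torques, N m; "position": TCP position; "tool_rot": TCP orientation; "ft_force": force on the tool from outside, world axes, zero at the start; "torque": the same for the moment, N m; "grip_width": opening from 0.0 (shut) to 1.0 (fully open); "grip_force": force on a finger pad.
Only numpy, scipy, OpenCV 4.12 (cv2) and the standard library are available. Lean on these libraries where they do the work, as an engineer would, in place of code of your own. Each camera call takes 0.05 s, during which the arm holds its last target. There are 200 camera calls.

## Working session

There is one attempt and no reset: what is moved stays moved. The work goes in short steps, Python scripts to look and compute and a tool call to move; the robot and the scene stay as the last step left them, time stands still between calls to the robot, and variables do not carry over. Pictures are saved under pics/ and viewed, at most 10 in all, crops included, and the job is handed in when it is done.

Besides the shell and the picture viewer there is one more tool, called after ">>>" by a JSON object that holds its "fn" and its "kwargs". apply_moves: Moves the arm, as the interface text tells. Its arguments: {"type":"object","properties":{"dp":{"type":"array"},"twist":{"type":"array"},"fingers":{"type":"array"},"newtons":{"type":"number"}},"required":["dp","twist","fingers"]}

```bash
mkdir -p pics; ls; python3 - <<'E'
from bench import ctrl,get_image,calibration
import cv2,numpy as np
s=ctrl.get_state();print(s)
for n in("scene","top","wrist"):
    im=get_image(n);cv2.imwrite(f"pics/{n}0.png",im[:,:,::-1]);print(n,calibration(n))
E
```

```text
pics
{'time': 0.0, 'joint_positions': array([ 1.20710931,  0.3218179 , -0.07004997,  1.45167746,  0.02260585,
        1.37078934, -0.05690675]), 'qd': array([ 2.06168596e-05,  2.61944515e-03,  2.19415644e-04, -2.34207875e-04,
       -1.11968011e-03,  4.85186658e-04,  2.62866159e-04]), 'joint_torque': array([-6.21760573e-04, -4.91283453e+01, -4.04180093e-01, -3.12522554e+01,
       -6.37133187e-02,  4.36752336e-02,  1.65656352e-04]), 'position': array([ 0.23948946, -0.60367785,  0.22146332]), 'tool_rot': array([-3.08390010e+00, -5.89544695e-01,  7.38079772e-04]), 'ft_force': array([-0.68497795, -0.38993954, -0.511494  ]), 'torque': array([-0.01036013,  0.03022824, -0.00753906]), 'grip_force': 0.0, 'grip_width': 1.000032589470905}
scene {'fx': 516.9021562292085, 'fy': 516.9021562292085, 'cx': 316.8788830132071, 'cy': 241.97877070375876, 'eye': array([-0.05758043, -0.37251347,  0.65140133]), 'attitude': array([ 0.83028178, -0.46642854, -0.94690841])}
top {'fx': 617.7873915117011, 'fy': 617.7873915117011, 'cx': 326.7862562498761, 'cy': 239.33215495067938, 'eye': array([0.42320405, 0.00362202, 1.14300917]), 'attitude': array([ 0.07126345, -0.07774084, -1.56557433])}
wrist {'fx': 371.64829954431775, 'fy': 371.64829954431775, 'cx': 316.7704139940055, 'cy': 239.67847402072513, 'hand_eye': array([[-2.53490833e-04,  9.60577072e-01,  2.78013711e-01,
         7.66587694e-02],
       [ 9.99999640e-01,  4.68671671e-04, -7.07535316e-04,
         9.56290429e-04],
       [-8.09939353e-04,  2.78013432e-01, -9.60576845e-01,
        -1.61928010e-01],
       [ 0.00000000e+00,  0.00000000e+00,  0.00000000e+00,
         1.00000000e+00]])}
```

View pics/top0.png

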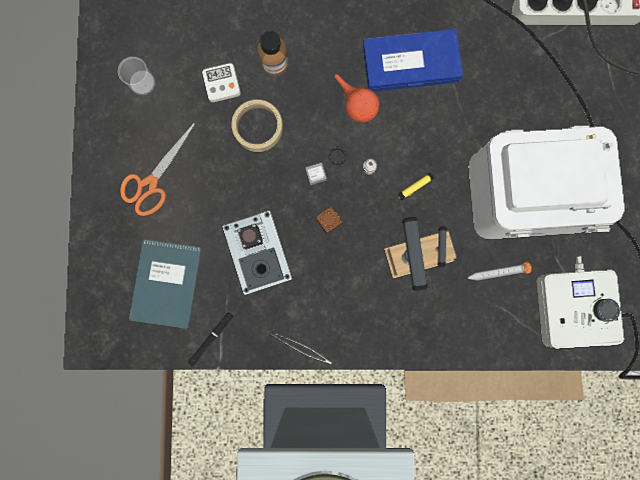

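View pics/scene0.png

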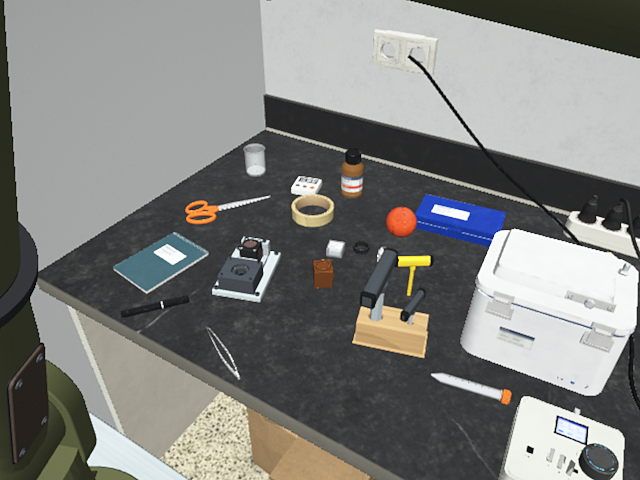

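Top view: large key's crossbar near (414,254), small key (442,246), stand around them, clamp counterbore near (261,269), cube (249,236). The yellow key at (416,186) and brown cube at (329,219) are decoys.

```bash
cat > h.py <<'E'
from bench import ctrl,get_image,calibration
import cv2,numpy as np
from scipy.spatial.transform import Rotation as R
def ray(n,px,st=None):
    c=calibration(n);u=(px[0]-c['cx'])/c['fx'];v=(px[1]-c['cy'])/c['fy']
    if n!='wrist': 
        return c['eye'],R.from_rotvec(c['attitude']).apply([u,-v,-1])
    r=np.hypot(u,v);k=np.sin(r)/max(r,1e-9);d=np.array([u*k,-v*k,-np.cos(r)])
    H=c['hand_eye'];T=R.from_rotvec(st['tool_rot'])
    return np.array(st['position'])+T.apply(H[:3,3]),T.apply(H[:3,:3]@d)
def onz(n,px,z,st=None):
    o,d=ray(n,px,st);return o+d*(z-o[2])/d[2]
def proj(n,P,st=None):
    c=calibration(n)
    if n!='wrist': p=R.from_rotvec(c['attitude']).inv().apply(np.array(P)-c['eye']);p=p/-p[2];return c['cx']+c['fx']*p[0],c['cy']-c['fy']*p[1]
    H=c['hand_eye'];T=R.from_rotvec(st['tool_rot']);q=T.inv().apply(np.array(P)-st['position']);p=H[:3,:3].T@(q-H[:3,3])
    th=np.arctan2(np.hypot(p[0],p[1]),-p[2]);a=np.arctan2(-p[1],p[0]);return c['cx']+c['fx']*th*np.cos(a),c['cy']+c['fy']*th*np.sin(a)
def snap(n,f=None):
    st=ctrl.get_state();im=get_image(n)[:,:,::-1].copy()
    if f: cv2.imwrite('pics/'+f,im)
    return st,im
def mat(st): return R.from_rotvec(st['tool_rot']).as_matrix()
E
python3 - <<'E'
from h import *
im=cv2.imread('pics/top0.png');hsv=cv2.cvtColor(im,cv2.COLOR_BGR2HSV)
# wood block
m=((hsv[...,0]>8)&(hsv[...,0]<25)&(hsv[...,1]>70)&(hsv[...,2]>140)).astype(np.uint8)*255
m[:, :370]=0;m[:,470:]=0;m[:220]=0;m[300:]=0
pts=cv2.findNonZero(m);r=cv2.minAreaRect(pts);print('stand',r,onz('top',r[0],.046))
b=cv2.boxPoints(r);w=[onz('top',p,.046)[:2] for p in b];print([np.linalg.norm(w[i]-w[(i+1)%4]).round(4) for i in range(4)],np.round(w,4))
# keys bar ends by eye
print('bar', onz('top',(408,219),.142),onz('top',(420,289),.142))
print('small',onz('top',(442,228),.094),onz('top',(443,265),.094))
print('bore',onz('top',(261,269),.043),'cube',onz('top',(249,236),.056))
print('tool mat',mat(ctrl.get_state()))
E
python3 - <<'E'
import cv2
a=cv2.imread('pics/top0.png')
x=cv2.resize(a[200:300,215:295],(400,500),interpolation=cv2.INTER_CUBIC);y=cv2.resize(a[200:300,380:460],(400,500),interpolation=cv2.INTER_CUBIC)
cv2.imwrite('pics/c1.png',cv2.hconcat([x,y]))
E
```

```text
stand ((420.2358703613281, 254.0754852294922), (31.043485641479492, 66.89458465576172), 74.05460357666016) [ 0.50196646 -0.16723265  0.046     ]
[np.float64(0.12), np.float64(0.0553), np.float64(0.1194), np.float64(0.0551)] [[ 0.5119 -0.1024]
 [ 0.5454 -0.2176]
 [ 0.492  -0.232 ]
 [ 0.4589 -0.1173]]
bar [ 0.55242747 -0.13288762  0.142     ] [ 0.43849298 -0.15129921  0.142     ]
small [ 0.54336381 -0.19747357  0.094     ] [ 0.4800584  -0.19829187  0.094     ]
bore [0.4744146  0.11615586 0.043     ] cube [0.53204566 0.13683147 0.056     ]
tool mat [[ 9.29469898e-01  3.68897425e-01 -6.31243280e-04]
 [ 3.68897955e-01 -9.29468909e-01  1.35865007e-03]
 [-8.55184915e-05 -1.49568869e-03 -9.99998878e-01]]
```

View pics/c1.png

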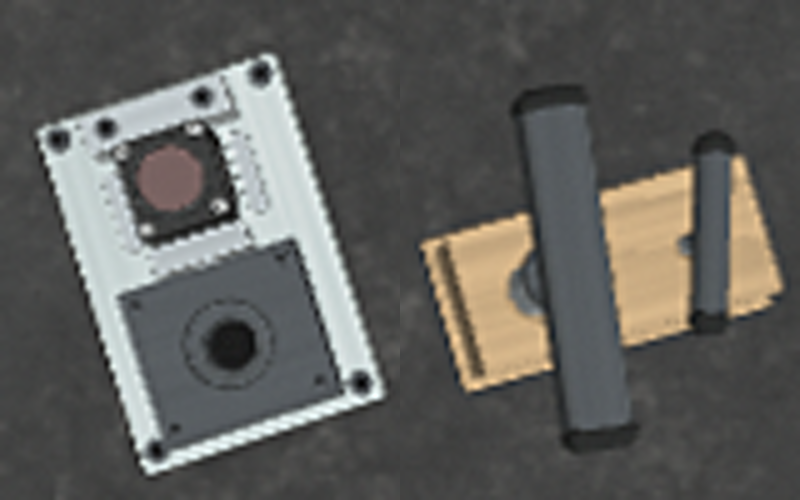

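The crop shows the counterbore near (261,269) in the full frame and the crossbar's middle near (414,254). The distances fit: stand 0.120 x 0.055 m, bar 0.115 m long. I'll look at the socket with the wrist camera first, while the gripper is empty.

>>> {"fn": "apply_moves", "kwargs": {"dp": [[0.028,-0.03,-0.01],[0.028,-0.03,-0.01],[0.028,-0.03,-0.01],[0.028,-0.03,-0.01],[0.028,-0.03,-0.01],[0.028,-0.03,-0.01],[0.028,-0.03,-0.01],[0.028,-0.03,-0.01]], "twist": [[0,0,0],[0,0,0],[0,0,0],[0,0,0],[0,0,0],[0,0,0],[0,0,0],[0,0,0]], "fingers": [0,0,0,0,0,0,0,0]}}

```text
time: 0.95
position: [0.3597, -0.2967, 0.3028]
tool_rot: [3.086, 0.59, -0.0]
ft_force: [1.0, -0.5, -0.6]
grip_width: 1.0
grip_force: 0.0
```

>>> {"fn": "apply_moves", "kwargs": {"dp": [[0.03,-0.026,0],[0.03,-0.026,0],[0.03,-0.026,0],[0.03,-0.026,0],[0.03,-0.026,0],[0.03,-0.026,0],[0.03,-0.026,0]], "twist": [[0,0,0],[0,0,0],[0,0,0],[0,0,0],[0,0,0],[0,0,0],[0,0,0]], "fingers": [0,0,0,0,0,0,0]}}

```text
time: 1.65
position: [0.4878, -0.0504, 0.3025]
tool_rot: [3.085, 0.589, -0.0]
ft_force: [1.0, 0.1, -0.4]
grip_width: 1.001
grip_force: 0.0
```

>>> {"fn": "apply_moves", "kwargs": {"dp": [[0,0,0],[0,0,0],[0,0,0],[0,0,0],[0,0,0],[0,0,0],[0,0,0],[0,0,0],[0,0,0],[0,0,0]], "twist": [[0,0,-0.143],[0,0,-0.143],[0,0,-0.143],[0,0,-0.143],[0,0,-0.143],[0,0,-0.143],[0,0,-0.143],[0,0,-0.143],[0,0,-0.143],[0,0,-0.143]], "fingers": [0,0,0,0,0,0,0,0,0,0]}}

```text
time: 2.65
position: [0.4872, -0.0518, 0.3023]
tool_rot: [-1.936, -2.474, 0.001]
ft_force: [0.1, 0.8, -0.9]
grip_width: 1.001
grip_force: 0.0
```

```bash
python3 - <<'E'
from h import *
s=ctrl.get_state();print(s['time'],s['position'],s['joint_positions']);M=mat(s);print(M)
print(M.T@(np.array([.492,.041,.075])-s['position']))
E
```

```text
2.65 [ 0.4872416  -0.05181373  0.30229006] [ 0.67717085 -0.03180262 -0.60457076  1.68728916 -0.01801655  1.48097748
  0.31738945]
[[-2.40545458e-01  9.70637746e-01 -4.99299430e-04]
 [ 9.70637874e-01  2.40545441e-01 -9.48249418e-05]
 [ 2.80635340e-05 -5.07448646e-04 -9.99999871e-01]]
[0.08893753 0.02705994 0.22727886]
```

>>> {"fn": "apply_moves", "kwargs": {"dp": [[0.03,0.009,0.03],[0.03,0.009,0.03],[0.029,0.009,0.03],[0,0,0.04],[0,0,0.04],[0,0,0.03],[0,0,0.027],[0,0,0]], "twist": [[0,0,0],[0,0,0],[0,0,0],[0,0,0],[0,0,0],[0,0,0],[0,0,0],[0,0,0]], "fingers": [0,0,0,0,0,0,0,0]}}

```text
time: 3.45
position: [0.4894, 0.0408, 0.072]
tool_rot: [-1.939, -2.464, 0.007]
ft_force: [-0.4, 0.3, 0.9]
grip_width: 1.002
grip_force: 0.0
```

```bash
python3 - <<'E'
from h import *
st,im=snap('wrist','w1.png');print(st['position'])
np.save('st1.npy',st,allow_pickle=True)
u,v=proj('wrist',[.474,.116,.036],st);print(u,v)
u,v=int(u),int(v);c=im[max(v-60,0):v+60,u-80:u+80];print(max(v-60,0),u-80)
cv2.imwrite('pics/w1c.png',cv2.resize(c,None,fx=5,fy=5,interpolation=cv2.INTER_CUBIC)[:600])
E
```

```text
[0.48938032 0.04077789 0.07201281]
321.32182617228506 132.1846203250424
72 241
```

View pics/w1c.png

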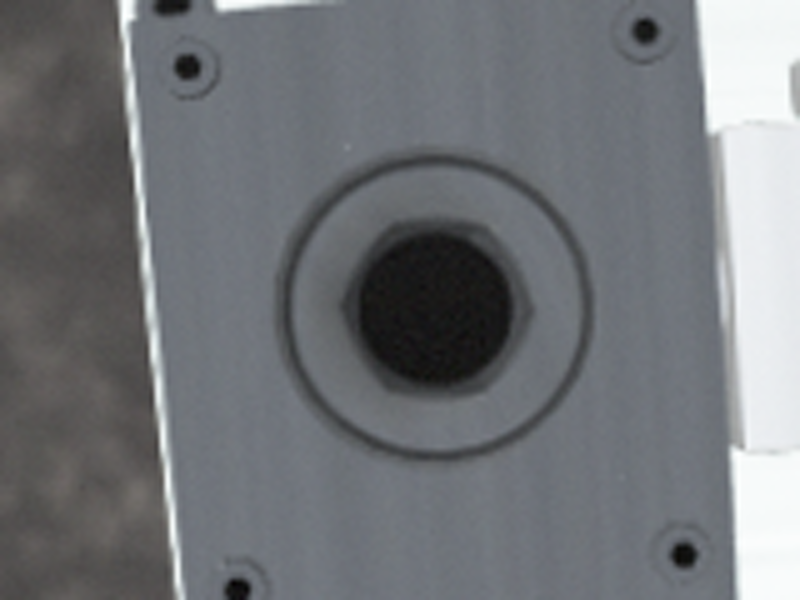

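The wrist crop shows the counterbore ring centred near (437,307) in the crop, with the hex socket inside it. Its corners point left and right (345,307)/(530,312), and the dark bore is in the middle.

```bash
python3 - <<'E'
from h import *
st=np.load('st1.npy',allow_pickle=True).item();im=cv2.imread('pics/w1.png')
g=cv2.GaussianBlur(cv2.cvtColor(im,cv2.COLOR_BGR2GRAY),(0,0),.6).astype(np.float32)
c0=np.array([241+437/5-.4,72+307.5/5-.4])
C=onz('wrist',c0,.036,st)[:2]
H=.036
th=np.linspace(0,2*np.pi,360,endpoint=False);rr=np.arange(.0070,.0135,.0001)
for it in range(4):
    P=np.array([[proj('wrist',[C[0]+r*np.cos(t),C[1]+r*np.sin(t),H],st) for r in rr] for t in th],np.float32)
    I=cv2.remap(g,P[...,0],P[...,1],cv2.INTER_CUBIC)
    if it==0: print('prof corner/flat',I[::45,::5].astype(int)[:4])
    d=[]
    for row in I:
        hi=np.median(row[-15:]);k=np.where(row<hi-12)[0];d.append(rr[k[-1]] if len(k) else np.nan)
    d=np.array(d);ok=~np.isnan(d)
    xy=np.c_[d*np.cos(th),d*np.sin(th)][ok]
    A=np.c_[np.ones(360),np.cos(th),np.sin(th),np.cos(6*th),np.sin(6*th)][ok]
    f=np.linalg.lstsq(A,d[ok],rcond=None)[0];C=C+f[1:3]
print('centre',C,'meanR',f[0],'amp6',np.hypot(*f[3:]),'corner ang mod60 deg',np.degrees(np.arctan2(f[4],f[3])/6)%60)
# per corner check
a=np.arctan2(f[4],f[3])/6
for k in range(6): 
    j=int(round(np.degrees(a)+60*k))%360; print(d[j].round(4),d[(j+30)%360].round(4),end='; ')
# flats: fit line in each flat
print()
for k in range(6):
    c=a+np.radians(30+60*k);w=np.abs((th-c+np.pi)%(2*np.pi)-np.pi)<np.radians(20)
    x=np.c_[d*np.cos(th),d*np.sin(th)][w&ok].astype(np.float32)
    vx,vy,x0,y0=cv2.fitLine(x,cv2.DIST_HUBER,0,1e-4,1e-4).ravel();print(np.degrees(np.arctan2(vy,vx))%60,end=' ')
# counterbore ring centre via Hough-ish: darkest ring z=.043
H=.043;rr=np.arange(.013,.0185,.0001);C2=C.copy()
for it in range(4):
    P=np.array([[proj('wrist',[C2[0]+r*np.cos(t),C2[1]+r*np.sin(t),H],st) for r in rr] for t in th],np.float32)
    I=cv2.remap(g,P[...,0],P[...,1],cv2.INTER_CUBIC);d=rr[I.argmin(1)]
    f2=np.linalg.lstsq(np.c_[np.ones(360),np.cos(th),np.sin(th)],d,rcond=None)[0];C2=C2+f2[1:]
print('\nring',C2,f2[0])
E
```

```text
Traceback (most recent call last):
  File "h.py", line 14, in proj
    c=calibration(n)
ValueError: time passes only in moves, steps and waits
```

```bash
sed -i 's/^from bench import ctrl,get_image,calibration/from bench import ctrl,get_image,calibration as _cal\nimport functools\ncalibration=functools.lru_cache(None)(_cal)/' h.py
cat > hexm.py <<'E'
from h import *
st=np.load('st1.npy',allow_pickle=True).item();im=cv2.imread('pics/w1.png')
g=cv2.GaussianBlur(cv2.cvtColor(im,cv2.COLOR_BGR2GRAY),(0,0),.6).astype(np.float32)
c0=np.array([241+437/5-.4,72+307.5/5-.4])
C=onz('wrist',c0,.036,st)[:2]
th=np.linspace(0,2*np.pi,360,endpoint=False)
def samp(C,rr,H):
    P=np.array([[proj('wrist',[C[0]+r*np.cos(t),C[1]+r*np.sin(t),H],st) for r in rr] for t in th],np.float32)
    return cv2.remap(g,P[...,0],P[...,1],cv2.INTER_CUBIC)
rr=np.arange(.0070,.0135,.0001)
for it in range(4):
    I=samp(C,rr,.036);d=[]
    for row in I:
        hi=np.median(row[-15:]);k=np.where(row<hi-12)[0];d.append(rr[k[-1]] if len(k) else np.nan)
    d=np.array(d);ok=~np.isnan(d)
    A=np.c_[np.ones(360),np.cos(th),np.sin(th),np.cos(6*th),np.sin(6*th)][ok]
    f=np.linalg.lstsq(A,d[ok],rcond=None)[0];C=C+f[1:3]
a=np.arctan2(f[4],f[3])/6
print('centre',C,'meanR',f[0],'amp6',np.hypot(*f[3:]),'corner ang deg',np.degrees(a)%60)
for k in range(6):
    j=int(round(np.degrees(a)+60*k))%360; print(d[j].round(4),d[(j+30)%360].round(4),end='; ')
print()
for k in range(6):
    c=a+np.radians(30+60*k);w=np.abs((th-c+np.pi)%(2*np.pi)-np.pi)<np.radians(20)
    x=np.c_[d*np.cos(th),d*np.sin(th)][w&ok].astype(np.float32)
    vx,vy,x0,y0=cv2.fitLine(x,cv2.DIST_HUBER,0,1e-4,1e-4).ravel();print(np.degrees(np.arctan2(vy,vx))%60,end=' ')
rr=np.arange(.013,.0185,.0001);C2=C.copy()
for it in range(4):
    d=rr[samp(C2,rr,.043).argmin(1)]
    f2=np.linalg.lstsq(np.c_[np.ones(360),np.cos(th),np.sin(th)],d,rcond=None)[0];C2=C2+f2[1:]
print('\nring',C2,f2[0])
E
python3 hexm.py
```

```text
centre [0.47728768 0.11624617] meanR 0.010232500000000014 amp6 0.00026193008486762265 corner ang deg 12.697308514117287
0.0107 0.0103; 0.0106 0.01; 0.0104 0.0099; 0.0108 0.01; 0.0106 0.01; 0.0104 0.0099; 
13.329315 15.093216 12.947609 13.415508 13.269754 11.04039 
ring [0.47734558 0.11622868] 0.015315833333333329
```

Socket centre is about (0.4773,0.1162) and the hex corners are at about 13° mod 60, so the flats face about 43° mod 60. I'll take a second look from a different yaw, which is also the grasp yaw, to cancel the calibration bias.

>>> {"fn": "apply_moves", "kwargs": {"dp": [[0,0,-0.03],[0,0,0],[0,0,0],[0,0,0],[0,0,0],[0,0,0],[0,0,0],[0,0,0],[0,0,0],[0,0,0]], "twist": [[0,0,-0.149],[0,0,-0.149],[0,0,-0.149],[0,0,-0.149],[0,0,-0.149],[0,0,-0.149],[0,0,-0.149],[0,0,-0.149],[0,0,-0.149],[0,0,-0.149]], "fingers": [0,0,0,0,0,0,0,0,0,0]}}

```text
time: 4.5
position: [0.4941, 0.041, 0.1077]
tool_rot: [-0.254, 3.128, -0.002]
ft_force: [0.5, -0.5, -0.4]
grip_width: 1.003
grip_force: 0.0
```

>>> {"fn": "apply_moves", "kwargs": {"dp": [[-0.026,0.025,0],[-0.026,0.025,0],[-0.025,0.025,0],[0,0,0.024],[0,0,0],[0,0,0]], "twist": [[0,0,0],[0,0,0],[0,0,0],[0,0,0],[0,0,0],[0,0,0]], "fingers": [0,0,0,0,0,0]}}

```text
time: 5.1
position: [0.5574, 0.1264, 0.0826]
tool_rot: [-0.244, 3.132, -0.001]
ft_force: [-0.0, -0.1, -0.7]
grip_width: 0.999
grip_force: 0.0
```

```bash
python3 - <<'E'
from h import *
st,im=snap('wrist','w2.png');print(st['position'],st['joint_positions'],st['tool_rot'])
np.save('st2.npy',st,allow_pickle=True)
u,v=proj('wrist',[.4765,.1162,.036],st);print(u,v)
s=open('hexm.py').read().replace('st1','st2').replace('w1.png','w2.png').replace("c0=np.array([241+437/5-.4,72+307.5/5-.4])\nC=onz('wrist',c0,.036,st)[:2]","C=np.array([.4768,.1162])")
open('hexm2.py','w').write(s)
u,v=int(u),int(v);c=im[max(v-60,0):v+60,u-80:u+80]
cv2.imwrite('pics/w2c.png',cv2.resize(c,None,fx=4,fy=4,interpolation=cv2.INTER_CUBIC))
E
python3 hexm2.py
```

```text
[0.55742298 0.1264476  0.08255455] [ 0.44883798  0.39179254 -0.85710745  1.78826228  0.32871423  1.11148458
  1.20716218] [-2.44090920e-01  3.13194203e+00 -1.14547260e-03]
323.0053183088558 124.23645248151017
centre [0.47702093 0.11610996] meanR 0.010289722222222235 amp6 0.00030243674342599465 corner ang deg 12.44507705603548
0.0105 0.0103; 0.0104 0.01; 0.0106 0.0099; 0.011 0.0099; 0.0109 0.0102; 0.0104 0.0099; 
14.173939 14.758873 11.579697 10.471519 13.935299 10.868294 
ring [0.47732271 0.11620463] 0.015316111111111108
```

View pics/w2c.png

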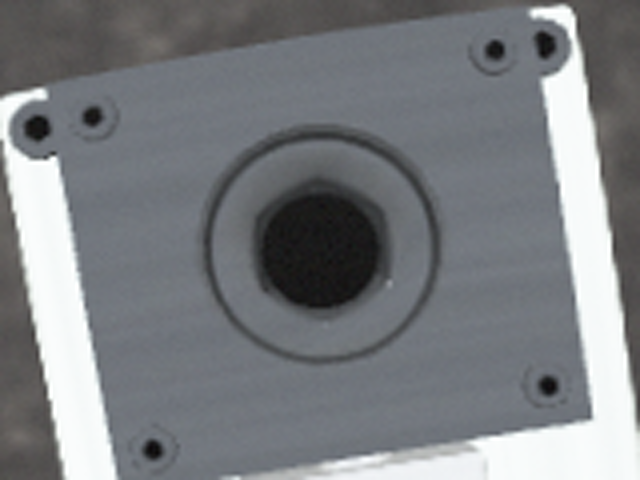

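The second view shows the same hex at crop (322,250), and the centre agrees at (0.477,0.116). Next I'll look at the key.

>>> {"fn": "apply_moves", "kwargs": {"dp": [[0,0,-0.045],[0,0,-0.045],[0,0,-0.045],[0.004,-0.043,0],[0.004,-0.043,0],[0.004,-0.043,0],[0.005,-0.042,0],[0.005,-0.042,0],[0.005,-0.042,0],[0,0,0]], "twist": [[0,0,0],[0,0,0],[0,0,0],[0,0,0],[0,0,0],[0,0,0],[0,0,0],[0,0,0],[0,0,0],[0,0,0]], "fingers": [0,0,0,0,0,0,0,0,0,0]}}

```text
time: 6.15
position: [0.5692, -0.139, 0.2176]
tool_rot: [-0.225, 3.133, -0.008]
ft_force: [-0.3, 0.2, 0.1]
grip_width: 1.0
grip_force: 0.0
```

```bash
python3 - <<'E'
from h import *
st,im=snap('wrist','w3.png');print(st['time'],st['position'],st['tool_rot'])
np.save('st3.npy',st,allow_pickle=True)
print(proj('wrist',[.495,-.142,.142],st))
cv2.imwrite('pics/w3c.png',im[0:400])
E
```

```text
6.15 [ 0.56920094 -0.13902955  0.21759394] [-0.22482802  3.13325583 -0.00792419]
(np.float64(331.1127729895041), np.float64(137.6423244474518))
```

View pics/w3c.png

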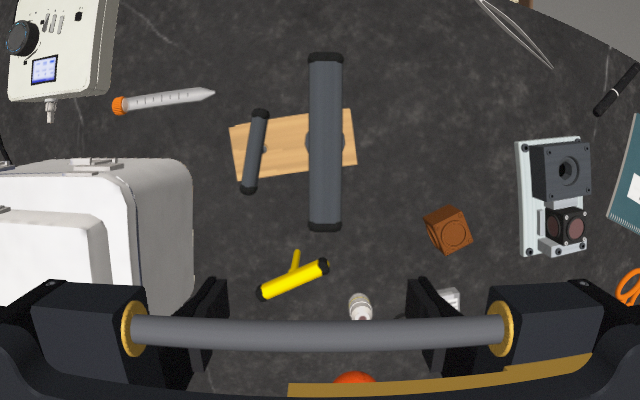

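The crossbar spans columns 309-343 and rows 52-231, with the small key to its left. I'll measure the bar.

```bash
cat > bar.py <<'E'
from h import *
import sys
st=np.load(sys.argv[1]+'.npy',allow_pickle=True).item();im=cv2.imread(f'pics/{sys.argv[2]}.png')
g=cv2.GaussianBlur(im,(0,0),.7);hsv=cv2.cvtColor(g,cv2.COLOR_BGR2HSV);v=hsv[...,2]
x0,x1,y0,y1=map(int,sys.argv[3:7])
m=((v>72)&(v<120)&(hsv[...,1]<80)).astype(np.uint8)*255;k=np.zeros_like(m);k[y0:y1,x0:x1]=m[y0:y1,x0:x1]
k=cv2.morphologyEx(k,cv2.MORPH_OPEN,np.ones((5,5)))
n,l,s,c=cv2.connectedComponentsWithStats(k);i=1+s[1:,4].argmax();print(s[i],c[i])
cs,_=cv2.findContours((l==i).astype(np.uint8),cv2.RETR_EXTERNAL,cv2.CHAIN_APPROX_NONE)
p=np.array([onz('wrist',q[0],.142,st)[:2] for q in cs[0]],np.float32)
r=cv2.minAreaRect(p*1000);b=cv2.boxPoints(r)/1000;e=b-np.roll(b,-1,0);L=np.linalg.norm(e,axis=1);d=e[L.argmax()]
psi=np.degrees(np.arctan2(d[1],d[0]))
print('centre',np.array(r[0])/1000,'size',np.sort(L),'dir',psi%180)
M=mat(st);print('tool yaw',np.degrees(np.arctan2(M[1,0],M[0,0]))%360, 'tool z',M[:,2])
T=np.array([*(np.array(r[0])/1000),.110]);print('to grasp (tool)',M.T@(T-st['position']))
E
python3 bar.py st3 w3 295 360 40 245
```

```text
[ 306   61   36  162 5100] [324.67039216 141.26254902]
centre [ 0.49833804 -0.14636517] size [0.02219512 0.02219514 0.1046189  0.10461893] dir 8.55127
tool yaw 188.20848109728738 tool z [ 6.31268015e-04 -5.01279276e-03 -9.99987237e-01]
to grasp (tool) [0.07117448 0.00340053 0.1075846 ]
```

>>> {"fn": "apply_moves", "kwargs": {"dp": [[0.035,0.002,0],[0.036,0.0014,0],[0,0,0.03],[0,0,0.03],[0,0,0.025],[0,0,0.0226],[0,0,0],[0,0,0]], "twist": [[0,0,-0.006],[0,0,0],[0,0,0],[0,0,0],[0,0,0],[0,0,0],[0,0,0],[0,0,0]], "fingers": [0.4,0.4,0.4,0.4,0.4,0.4,0.4,0.4]}}

```text
time: 7.0
position: [0.5, -0.1362, 0.1101]
tool_rot: [-0.256, 3.13, -0.001]
ft_force: [0.3, -0.4, 0.7]
grip_width: 0.604
grip_force: 0.0
```

```bash
python3 - <<'E'
from h import *
s=ctrl.get_state();M=mat(s);print(s['time'],s['position'],s['joint_positions'],np.degrees(np.arctan2(M[1,0],M[0,0]))%360,M[:,2],s['ft_force'])
print(M.T@(np.array([.4983,-.1464,.110])-s['position']))
E
```

```text
7.0 [ 0.49995643 -0.1362491   0.11012823] [ 0.9312469   0.20124125 -0.78158295  1.89146     0.15807228  1.11039324
  1.82331367] 189.35259819194846 [ 8.93226603e-04 -3.72756787e-04 -9.99999532e-01] [ 0.32376362 -0.38031545  0.72458063]
[ 0.00328414 -0.00974671  0.00013053]
```

The measured pose was still settling in the last look, so I'll check again now at rest.

```bash
python3 - <<'E'
from h import *
st,im=snap('wrist','w4.png');print(st['time'],st['position'],st['qd'].round(3))
np.save('st4.npy',st,allow_pickle=True)
print(proj('wrist',[.4983,-.1464,.142],st))
E
python3 bar.py st4 w4 250 400 100 400
```

```text
7.0 [ 0.49995643 -0.1362491   0.11012823] [ 0.003 -0.011 -0.001 -0.029  0.002 -0.002 -0.001]
(np.float64(294.5700585625311), np.float64(323.2494626225713))
[  250   100   150   223 18911] [339.75548622 179.9793242 ]
centre [ 0.45400507 -0.14124066] size [0.05409256 0.05409256 0.08646571 0.08646574] dir 11.876877
tool yaw 189.35259819194846 tool z [ 8.93226603e-04 -3.72756787e-04 -9.99999532e-01]
to grasp (tool) [4.61517981e-02 2.54237807e-03 8.90443680e-05]
```

View pics/w4.png

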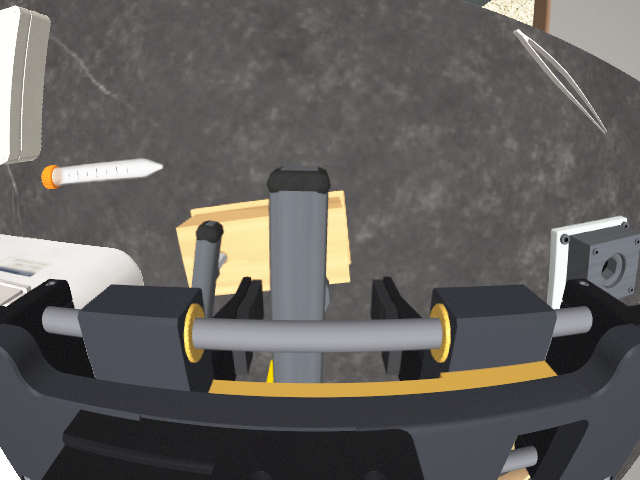

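The bar lies left of the finger midline: edges at columns 271/327 near row 205, end of the cap at about (299,169).

```bash
python3 - <<'E'
from h import *
st=np.load('st4.npy',allow_pickle=True).item();M=mat(st)
im=cv2.imread('pics/w4.png');g=cv2.GaussianBlur(cv2.cvtColor(im,cv2.COLOR_BGR2GRAY),(0,0),1).astype(float)
L=[];Rr=[]
for r in range(210,286,3):
    d=np.gradient(g[r]);a=np.abs(d[258:285]).argmax()+258;b=np.abs(d[312:340]).argmax()+312
    t=lambda px:(M.T@(onz('wrist',px,.142,st)-st['position']))[:2]
    L.append(t((a,r)));Rr.append(t((b,r)))
    if r%12==0: print(r,a,b,np.round(L[-1],4),np.round(Rr[-1],4))
mid=(np.array(L)+Rr)/2;print('mid tool y fit',np.polyfit(mid[:,0],mid[:,1],1))
print('end',[ (M.T@(onz('wrist',(299,rr),.140,st)-st['position'])) for rr in (169,)])
E
```

```text
216 268 327 [ 0.0467 -0.0185] [0.0466 0.0027]
228 268 327 [ 0.0422 -0.0186] [0.0422 0.0028]
240 269 327 [ 0.0377 -0.0184] [0.0377 0.0028]
252 269 326 [ 0.0331 -0.0186] [0.0331 0.0025]
264 269 326 [ 0.0283 -0.0188] [0.0284 0.0025]
276 269 326 [ 0.0235 -0.019 ] [0.0236 0.0025]
mid tool y fit [ 0.03994149 -0.00950083]
end [array([ 0.06333104, -0.00723788, -0.02992005])]
```

Both measurements agree: shift by (0.003, -0.0097) in tool axes, then grip.

>>> {"fn": "apply_moves", "kwargs": {"dp": [[0.003,-0.0097,0],[0,0,0],[0,0,0]], "twist": [[0,0,0.02],[0,0,0],[0,0,0]], "fingers": [0.4,0.4,0.4]}}

```text
time: 7.35
position: [0.4985, -0.1478, 0.1097]
tool_rot: [-0.221, 3.133, -0.001]
ft_force: [-0.7, 0.3, 0.1]
grip_width: 0.606
grip_force: 0.0
```

>>> {"fn": "apply_moves", "kwargs": {"dp": [[0,0,0],[0,0,0],[0,0,0],[0,0,0],[0,0,0],[0,0,0]], "twist": [[0,0,0],[0,0,0],[0,0,0],[0,0,0],[0,0,0],[0,0,0]], "fingers": [0.65,0.8,1,1,1,1], "newtons": 45}}

```text
time: 7.95
position: [0.4982, -0.1465, 0.1089]
tool_rot: [0.224, -3.133, -0.001]
ft_force: [0.2, 1.6, 1.2]
grip_width: 0.255
grip_force: 44.9
```

```bash
python3 - <<'E'
from h import *
s=ctrl.get_state();M=mat(s);print(s['time'],s['position'],s['joint_positions'],np.degrees(np.arctan2(M[1,0],M[0,0]))%360,M[:,2],s['ft_force'],s['torque'],s['grip_width'],s['grip_force'])
np.save('sgrasp.npy',s,allow_pickle=True)
E
```

```text
7.95 [ 0.49815478 -0.14650731  0.10887721] [ 0.94106838  0.20490879 -0.77144599  1.88940353  0.15854581  1.10967013
  1.82246232] 188.16759769888162 [-2.42045715e-04  5.23884387e-04 -9.99999833e-01] [0.17551934 1.59160193 1.15610476] [ 0.3977774  -0.05139345  0.01423672] 0.2549383324457508 44.93123282678425
```

Gripped: width 22.2 mm, as expected. Lift, carry across, and turn to yaw 162.6°.

>>> {"fn": "apply_moves", "kwargs": {"dp": [[0,0,-0.02],[0,0,-0.03],[0,0,-0.03],[-0.003,0.04,0],[-0.003,0.045,0],[-0.003,0.045,0],[-0.003,0.045,0],[-0.003,0.045,0],[-0.0016,0.043,0],[0,0,0]], "twist": [[0,0,0],[0,0,0],[0,0,0],[0,0,0],[0,0,0],[0,0,0],[0,0,0],[0,0,0],[0,0,0],[0,0,0]], "fingers": [1,1,1,1,1,1,1,1,1,1]}}

```text
time: 8.95
position: [0.4744, 0.1241, 0.1882]
tool_rot: [0.241, -3.131, -0.007]
ft_force: [-0.5, 0.8, -7.1]
grip_width: 0.247
grip_force: 44.9
```

>>> {"fn": "apply_moves", "kwargs": {"dp": [[0,0,0],[0,0,0],[0,0,0],[0,0,0],[0,0,0]], "twist": [[0,0,0.1488],[0,0,0.1488],[0,0,0.1488],[0,0,0],[0,0,0]], "fingers": [1,1,1,1,1]}}

```text
time: 9.45
position: [0.4766, 0.1153, 0.188]
tool_rot: [-0.47, -3.105, 0.001]
ft_force: [-0.1, -0.5, -7.8]
grip_width: 0.245
grip_force: 44.9
```

```bash
cat > s.py <<'E'
from h import *
s=ctrl.get_state();M=mat(s);y=np.degrees(np.arctan2(M[1,0],M[0,0]))%360
print(s['time'],s['position'].round(4),'j',s['joint_positions'].round(2),'yaw',y.round(2),M[:2,2].round(4),'F',s['ft_force'].round(2),'T',s['torque'].round(3),s['grip_width'],s['grip_force'])
print('tool d to socket, tip z rel mouth',(M.T@(np.array([.4773,.1162,.036+.1029])-s['position'])).round(4),'tip',(s['position'][2]-.1029-.036).round(4),'yaw err',(162.6-y).round(2))
E
python3 s.py
```

```text
9.45 [0.4766 0.1153 0.188 ] j [ 0.68  0.06 -0.99  1.85  0.05  1.26  0.95] yaw 162.77 [-0.0017 -0.0005] F [-0.06 -0.48 -7.75] T [ 0.072 -0.164 -0.012] 0.2450514462543362 44.895224939100444
tool d to socket, tip z rel mouth [-0.0005  0.0011  0.0491] tip 0.0491 yaw err -0.17
```

>>> {"fn": "apply_moves", "kwargs": {"dp": [[-0.0005,0.001,0.015],[0,0,0.012],[0,0,0.008],[0,0,0.004],[0,0,0]], "twist": [[0,0,0],[0,0,0],[0,0,0],[0,0,0],[0,0,0]], "fingers": [1,1,1,1,1]}}

```text
time: 9.95
position: [0.4775, 0.1164, 0.149]
tool_rot: [-0.475, -3.104, 0.0]
ft_force: [0.0, -0.5, -6.9]
grip_width: 0.248
grip_force: 44.9
```

```bash
python3 s.py
```

```text
9.95 [0.4775 0.1164 0.149 ] j [ 0.66  0.11 -0.99  1.9   0.1   1.18  0.9 ] yaw 162.6 [-0.0018  0.0002] F [ 0.04 -0.5  -6.89] T [ 0.117 -0.168  0.015] 0.24785312352861766 44.89518935792148
tool d to socket, tip z rel mouth [ 0.0001 -0.0003  0.0101] tip 0.0101 yaw err 0.0
```

Aligned, with the tip 10 mm above the mouth. Now down slowly.

>>> {"fn": "apply_moves", "kwargs": {"dp": [[0,0,0.003],[0,0,0.003],[0,0,0.002],[0,0,0.002],[0,0,0.001]], "twist": [[0,0,0],[0,0,0],[0,0,0],[0,0,0],[0,0,0]], "fingers": [1,1,1,1,1]}}

```text
time: 10.45
position: [0.4781, 0.1164, 0.1388]
tool_rot: [-0.476, -3.105, 0.0]
ft_force: [-0.2, 0.1, -4.8]
grip_width: 0.247
grip_force: 44.9
```

>>> {"fn": "apply_moves", "kwargs": {"dp": [[0,0,0.001],[0,0,0.001],[0,0,0]], "twist": [[0,0,0],[0,0,0],[0,0,0]], "fingers": [1,1,1]}}

```text
time: 10.75
position: [0.4789, 0.1165, 0.1385]
tool_rot: [0.476, 3.104, -0.001]
ft_force: [-3.0, -0.9, 5.6]
grip_width: 0.244
grip_force: 44.8
```

```bash
python3 s.py
```

```text
10.75 [0.4789 0.1165 0.1385] j [ 0.65  0.13 -0.99  1.91  0.12  1.16  0.88] yaw 162.57 [ 0.0014 -0.0008] F [-3.04 -0.9   5.58] T [-0.245  0.719 -0.053] 0.2440887382476188 44.84798817895353
tool d to socket, tip z rel mouth [ 0.0015 -0.0008 -0.0004] tip -0.0004 yaw err 0.03
```

The key is resting at the mouth, about 1.6 mm off towards +x. Shift it back.

>>> {"fn": "apply_moves", "kwargs": {"dp": [[0.0015,-0.0007,0],[0,0,0.001],[0,0,0]], "twist": [[0,0,0],[0,0,0],[0,0,0]], "fingers": [1,1,1]}}

```text
time: 11.05
position: [0.4783, 0.1166, 0.1383]
tool_rot: [0.476, 3.102, 0.0]
ft_force: [-3.0, -1.6, 11.3]
grip_width: 0.249
grip_force: 44.9
```

```bash
python3 s.py
```

```text
11.05 [0.4783 0.1166 0.1383] j [ 0.65  0.13 -0.99  1.92  0.12  1.16  0.88] yaw 162.56 [ 0.0037 -0.0005] F [-3.   -1.6  11.33] T [-0.322  0.638 -0.038] 0.2488775843112666 44.85245562158525
tool d to socket, tip z rel mouth [ 0.0008 -0.0006 -0.0006] tip -0.0006 yaw err 0.04
```

>>> {"fn": "apply_moves", "kwargs": {"dp": [[0.001,-0.001,-0.0005],[0,0,0],[0,0,0]], "twist": [[0,0,0],[0,0,0],[0,0,0]], "fingers": [1,1,1]}}

```text
time: 11.35
position: [0.4773, 0.1163, 0.1384]
tool_rot: [0.475, 3.101, 0.002]
ft_force: [-0.3, 0.3, 5.9]
grip_width: 0.247
grip_force: 44.9
```

```bash
python3 s.py
```

```text
11.35 [0.4773 0.1163 0.1384] j [ 0.66  0.12 -0.99  1.92  0.11  1.15  0.89] yaw 162.57 [0.0047 0.0005] F [-0.33  0.3   5.95] T [ 0.046 -0.029 -0.027] 0.24721875940096313 44.904660559259355
tool d to socket, tip z rel mouth [-0.     -0.0001 -0.0005] tip -0.0005 yaw err 0.03
```

Lateral force is now zero but the key still rests on the mouth, so the angle is off. I'll search in yaw under a light press, counter-clockwise first.

>>> {"fn": "apply_moves", "kwargs": {"dp": [[0,0,0.0005],[0,0,0],[0,0,0]], "twist": [[0,0,-0.03],[0,0,-0.03],[0,0,0]], "fingers": [1,1,1]}}

```text
time: 11.65
position: [0.4776, 0.1161, 0.1383]
tool_rot: [0.381, 3.113, 0.001]
ft_force: [-1.7, -0.3, 9.0]
grip_width: 0.243
grip_force: 44.9
```

>>> {"fn": "apply_moves", "kwargs": {"dp": [[0,0,0],[0,0,0],[0,0,0]], "twist": [[0,0,-0.03],[0,0,-0.03],[0,0,0]], "fingers": [1,1,1]}}

```text
time: 11.95
position: [0.4776, 0.1159, 0.1382]
tool_rot: [0.288, 3.123, 0.0]
ft_force: [-1.1, -0.3, 7.6]
grip_width: 0.252
grip_force: 44.9
```

```bash
python3 s.py
```

```text
11.95 [0.4776 0.1159 0.1382] j [ 0.67  0.12 -1.    1.92  0.12  1.15  1.01] yaw 169.47 [ 0.0051 -0.0002] F [-1.13 -0.27  7.63] T [-0.293  0.095 -0.055] 0.25233694968029224 44.86299849115312
tool d to socket, tip z rel mouth [ 0.0004  0.0003 -0.0007] tip -0.0007 yaw err -6.87
```

```bash
cat > hx3.py <<'E'
from h import *
th=np.radians(np.arange(0,360,2))
for s,w in(('st1','w1'),('st2','w2')):
    st=np.load(s+'.npy',allow_pickle=True).item();g=cv2.GaussianBlur(cv2.cvtColor(cv2.imread(f'pics/{w}.png'),cv2.COLOR_BGR2GRAY),(0,0),.5).astype(np.float32)
    C=np.array([.47732,.11621]);rr=np.arange(.0085,.0130,.00025)
    P=np.array([[proj('wrist',[*(C+r*np.array([np.cos(t),np.sin(t)])),.036],st) for r in rr] for t in th],np.float32)
    I=cv2.remap(g,P[...,0],P[...,1],cv2.INTER_CUBIC)
    # 6-fold phase of intensity at each radius (dark at corners)
    for j in range(0,len(rr),2):
        c=np.sum(I[:,j]*np.exp(-6j*th))/len(th)*2
        # dark max angle
        a=(np.angle(c)+np.pi)/-6
        print(w,rr[j].round(5),'mean %.1f amp %.1f corner(deg) %.1f'%(I[:,j].mean(),abs(c),np.degrees(-(np.angle(c)+np.pi)/6*-1*-1)%60))
E
python3 hx3.py
```

```text
w1 0.0085 mean 55.8 amp 1.3 corner(deg) 10.6
w1 0.009 mean 66.9 amp 2.3 corner(deg) 10.2
w1 0.0095 mean 80.5 amp 1.8 corner(deg) 10.4
w1 0.01 mean 90.6 amp 2.7 corner(deg) 12.7
w1 0.0105 mean 98.5 amp 4.0 corner(deg) 11.6
w1 0.011 mean 105.4 amp 2.9 corner(deg) 11.5
w1 0.0115 mean 108.8 amp 1.6 corner(deg) 11.2
w1 0.012 mean 110.0 amp 0.9 corner(deg) 8.2
w1 0.0125 mean 111.0 amp 0.6 corner(deg) 4.7
w2 0.0085 mean 51.0 amp 0.3 corner(deg) 4.2
w2 0.009 mean 66.0 amp 4.4 corner(deg) 13.1
w2 0.0095 mean 80.2 amp 7.9 corner(deg) 13.5
w2 0.01 mean 93.6 amp 7.6 corner(deg) 13.0
w2 0.0105 mean 104.2 amp 4.3 corner(deg) 12.3
w2 0.011 mean 109.5 amp 1.2 corner(deg) 8.2
w2 0.0115 mean 111.0 amp 0.7 corner(deg) 4.3
w2 0.012 mean 112.0 amp 0.5 corner(deg) 6.4
w2 0.0125 mean 113.3 amp 0.3 corner(deg) 56.0
```

The hex angle is confirmed at about 12.5°, so return the yaw to nominal and find the centre by probing sideways.

>>> {"fn": "apply_moves", "kwargs": {"dp": [[0,0,0],[0,0,0],[0,0,0],[0,0,0]], "twist": [[0,0,0.06],[0,0,0.06],[0,0,0],[0,0,0]], "fingers": [1,1,1,1]}}

```text
time: 12.35
position: [0.4775, 0.1164, 0.1382]
tool_rot: [0.475, 3.101, 0.002]
ft_force: [-0.5, -0.7, 8.4]
grip_width: 0.245
grip_force: 44.9
```

```bash
python3 s.py
```

```text
12.35 [0.4775 0.1164 0.1382] j [ 0.66  0.12 -0.99  1.92  0.11  1.15  0.89] yaw 162.58 [0.005  0.0004] F [-0.55 -0.66  8.42] T [-0.051  0.192 -0.048] 0.2454722092526119 44.892066582106054
tool d to socket, tip z rel mouth [ 0.0001 -0.0002 -0.0007] tip -0.0007 yaw err 0.02
```

>>> {"fn": "apply_moves", "kwargs": {"dp": [[0.0008,0,0],[0,0,0],[0,0,0]], "twist": [[0,0,0],[0,0,0],[0,0,0]], "fingers": [1,1,1]}}

```text
time: 12.65
position: [0.477, 0.1165, 0.1382]
tool_rot: [0.475, 3.1, 0.002]
ft_force: [-0.2, -0.8, 7.5]
grip_width: 0.249
grip_force: 44.9
```

```bash
python3 s.py
```

```text
12.65 [0.477  0.1165 0.1382] j [ 0.66  0.12 -0.99  1.92  0.11  1.15  0.89] yaw 162.58 [0.0056 0.0003] F [-0.21 -0.78  7.54] T [-0.098 -0.127 -0.014] 0.2492439581630221 44.895557798445225
tool d to socket, tip z rel mouth [-0.0004 -0.0002 -0.0007] tip -0.0007 yaw err 0.02
```

>>> {"fn": "apply_moves", "kwargs": {"dp": [[0.0008,0,0],[0,0,0],[0,0,0]], "twist": [[0,0,0],[0,0,0],[0,0,0]], "fingers": [1,1,1]}}

```text
time: 12.95
position: [0.4765, 0.1166, 0.1382]
tool_rot: [0.475, 3.099, 0.002]
ft_force: [0.3, -1.4, 6.5]
grip_width: 0.25
grip_force: 44.9
```

```bash
python3 s.py
```

```text
12.95 [0.4765 0.1166 0.1382] j [ 0.66  0.12 -0.99  1.92  0.11  1.15  0.89] yaw 162.57 [0.0063 0.0003] F [ 0.28 -1.41  6.49] T [-0.117 -0.319  0.015] 0.2501130691985338 44.898228705860674
tool d to socket, tip z rel mouth [-0.0009 -0.0001 -0.0007] tip -0.0007 yaw err 0.03
```

```bash
python3 - <<'E'
from h import *
st,im=snap('scene','s2.png');u,v=map(int,proj('scene',[.477,.116,.08]));print(u,v)
c=cv2.resize(im[v-75:v+75,u-100:u+100],None,fx=4,fy=4,interpolation=cv2.INTER_CUBIC);cv2.imwrite('pics/s2c.png',c);print(u-100,v-75)
E
```

```text
238 252
138 177
```

View pics/s2c.png

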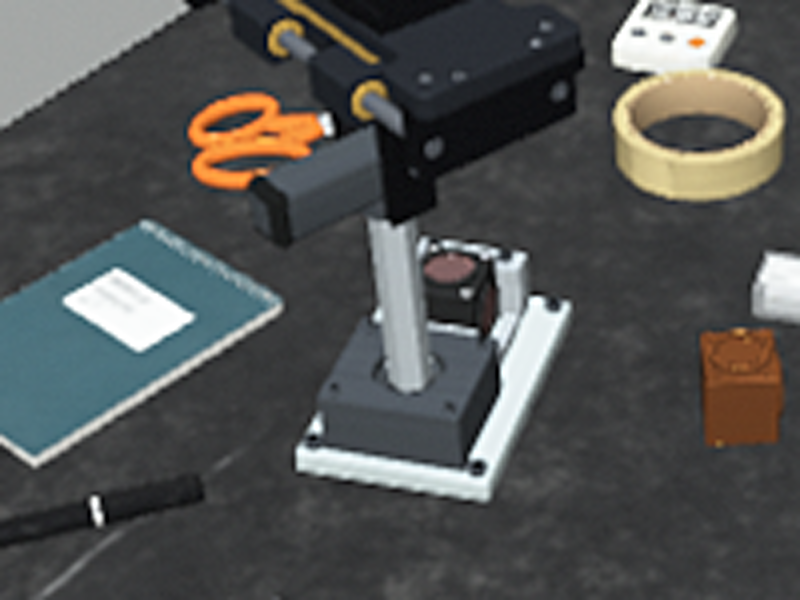

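The shank runs from crop (392,220) to (410,387), into the counterbore. I'll check that it is upright by fitting its edges.

```bash
python3 - <<'E'
from h import *
im=cv2.imread('pics/s2.png');g=cv2.cvtColor(im,cv2.COLOR_BGR2GRAY).astype(float)
xs=[];rs=range(236,268)
for r in rs:
    d=np.gradient(cv2.GaussianBlur(g,(0,0),.7)[r]);a=220+d[220:240].argmax();b=236+d[236:252].argmin()
    def sub(i):
        y=np.abs(d[i-1:i+2]);return i+.5*(y[0]-y[2])/(y[0]-2*y[1]+y[2])
    xs.append((sub(a),sub(b)))
xs=np.array(xs);print(xs[::6].round(1));m=xs.mean(1)
for k in range(2): print('edge fit',np.polyfit(rs,xs[:,k],1))
f=np.polyfit(rs,m,1);print('mid slope',f[0],'at 250',np.polyval(f,250))
for P in([.4770,.1164],):
    q=[proj('scene',[*P,z]) for z in(.045,.105)];print(q,'slope',(q[1][0]-q[0][0])/(q[1][1]-q[0][1]), 'at250',np.interp(250,[q[1][1],q[0][1]],[q[1][0],q[0][0]]))
E
```

```text
[[230.3 244.9]
 [230.9 239.9]
 [231.8 243.1]
 [231.4 243.9]
 [233.3 242. ]
 [234.2 242.5]]
edge fit [1.17323283e-01 2.02482352e+02]
edge fit [-2.37974415e-02  2.48469075e+02]
mid slope 0.04676292094863989 at 250 237.1664440015307
[(np.float64(240.0681995975315), np.float64(267.3242239108272)), (np.float64(236.95987403893878), np.float64(240.97366845100328))] slope 0.11796053268523762 at250 238.024624916652
```

The left edge slope, 0.117, matches the vertical (0.118), so the key is upright. Search sideways with a small yaw wiggle.

>>> {"fn": "apply_moves", "kwargs": {"dp": [[-0.001,-0.0005,0],[0,0,0],[0,-0.0004,0],[0,0,0],[0,0,0]], "twist": [[0,0,-0.04],[0,0,0.03],[0,0,-0.03],[0,0,0.03],[0,0,0]], "fingers": [1,1,1,1,1]}}

```text
time: 13.5
position: [0.477, 0.1161, 0.1382]
tool_rot: [0.46, 3.102, 0.003]
ft_force: [0.6, 0.4, 7.0]
grip_width: 0.249
grip_force: 44.9
```

```bash
python3 s.py
```

```text
13.5 [0.477  0.1161 0.1382] j [ 0.66  0.12 -0.99  1.92  0.11  1.15  0.9 ] yaw 163.12 [0.0058 0.0012] F [0.62 0.39 7.04] T [ 0.258 -0.144  0.067] 0.24895309245728797 44.94133844040334
tool d to socket, tip z rel mouth [-0.0003  0.0002 -0.0007] tip -0.0007 yaw err -0.52
```

>>> {"fn": "apply_moves", "kwargs": {"dp": [[0,-0.0004,0],[0,0,0],[0.0004,-0.0003,0],[0,0,0],[0,0,0]], "twist": [[0,0,-0.03],[0,0,-0.03],[0,0,-0.03],[0,0,0.03],[0,0,0]], "fingers": [1,1,1,1,1]}}

```text
time: 14.0
position: [0.4766, 0.1156, 0.1382]
tool_rot: [0.367, 3.114, 0.004]
ft_force: [0.1, 0.8, 6.5]
grip_width: 0.249
grip_force: 45.0
```

```bash
python3 s.py
```

```text
14.0 [0.4766 0.1156 0.1382] j [ 0.67  0.12 -1.    1.92  0.11  1.15  0.96] yaw 166.56 [0.0064 0.0016] F [0.13 0.85 6.49] T [ 0.287 -0.393  0.001] 0.24936668224040218 44.95749823283404
tool d to socket, tip z rel mouth [-0.0005  0.0007 -0.0007] tip -0.0007 yaw err -3.96
```

>>> {"fn": "apply_moves", "kwargs": {"dp": [[-0.0011,0.001,0],[0,0,0],[0,0,0]], "twist": [[0,0,0.03],[0,0,-0.03],[0,0,0]], "fingers": [1,1,1]}}

```text
time: 14.3
position: [0.4775, 0.1159, 0.1382]
tool_rot: [0.365, 3.115, 0.002]
ft_force: [-1.7, -0.5, 8.6]
grip_width: 0.249
grip_force: 44.9
```

```bash
python3 s.py
```

```text
14.3 [0.4775 0.1159 0.1382] j [ 0.66  0.12 -1.    1.92  0.11  1.15  0.96] yaw 166.62 [0.0051 0.0006] F [-1.66 -0.52  8.59] T [ 0.001  0.069 -0.012] 0.24948893982392575 44.89354931283742
tool d to socket, tip z rel mouth [ 0.0003  0.0003 -0.0007] tip -0.0007 yaw err -4.02
```

>>> {"fn": "apply_moves", "kwargs": {"dp": [[0,0,0],[0,0,0],[0,0,0]], "twist": [[0,0,-0.03],[0,0,-0.03],[0,0,-0.03]], "fingers": [1,1,1]}}

```text
time: 14.6
position: [0.4774, 0.1156, 0.1381]
tool_rot: [0.224, 3.129, 0.001]
ft_force: [-1.6, 0.5, 8.4]
grip_width: 0.252
grip_force: 44.9
```

```bash
python3 s.py
```

```text
14.6 [0.4774 0.1156 0.1381] j [ 0.67  0.12 -1.01  1.92  0.12  1.15  1.05] yaw 171.8 [0.005  0.0001] F [-1.61  0.49  8.36] T [-0.142  0.091 -0.039] 0.2517841734403617 44.87278478220105
tool d to socket, tip z rel mouth [ 0.0002  0.0006 -0.0008] tip -0.0008 yaw err -9.2
```

>>> {"fn": "apply_moves", "kwargs": {"dp": [[0,0,0],[0,0,0],[0,0,0]], "twist": [[0,0,-0.03],[0,0,-0.03],[0,0,-0.03]], "fingers": [1,1,1]}}

```text
time: 14.9
position: [0.4772, 0.1155, 0.1379]
tool_rot: [0.084, 3.136, 0.0]
ft_force: [-0.1, -0.0, 5.9]
grip_width: 0.25
grip_force: 44.9
```

```bash
python3 s.py
```

```text
14.9 [0.4772 0.1155 0.1379] j [ 0.68  0.13 -1.02  1.92  0.12  1.15  1.14] yaw 176.95 [0.0047 0.0001] F [-0.05 -0.03  5.93] T [-0.088  0.051 -0.128] 0.24981922704006113 44.87196990754455
tool d to socket, tip z rel mouth [-0.      0.0007 -0.001 ] tip -0.001 yaw err -14.35
```

The resisting moment has gone up and the tip has dropped slightly, so something is engaging. A bit further.

>>> {"fn": "apply_moves", "kwargs": {"dp": [[0,0,0.0005],[0,0,0]], "twist": [[0,0,-0.03],[0,0,0]], "fingers": [1,1]}}

```text
time: 15.1
position: [0.4769, 0.1155, 0.137]
tool_rot: [0.037, 3.137, 0.0]
ft_force: [1.0, 0.1, -3.8]
grip_width: 0.247
grip_force: 44.9
```

```bash
python3 s.py
```

```text
15.1 [0.4769 0.1155 0.137 ] j [ 0.68  0.13 -1.02  1.92  0.12  1.15  1.16] yaw 178.64 [0.0039 0.0002] F [ 0.96  0.15 -3.85] T [ 0.103 -0.13  -0.01 ] 0.2474925689270793 44.90311004687101
tool d to socket, tip z rel mouth [-0.0004  0.0007 -0.0019] tip -0.0019 yaw err -16.04
```

>>> {"fn": "apply_moves", "kwargs": {"dp": [[0,0,0],[0,0,0]], "twist": [[0,0,-0.03],[0,0,0]], "fingers": [1,1]}}

```text
time: 15.3
position: [0.4762, 0.1155, 0.1361]
tool_rot: [-0.011, 3.139, 0.001]
ft_force: [1.1, -0.5, 2.9]
grip_width: 0.249
grip_force: 44.9
```

```bash
python3 s.py
```

```text
15.3 [0.4762 0.1155 0.1361] j [ 0.69  0.13 -1.02  1.92  0.12  1.15  1.19] yaw 180.39 [0.0025 0.0006] F [ 1.11 -0.5   2.95] T [ 0.213 -0.416 -0.129] 0.24946894566278327 44.91640394087881
tool d to socket, tip z rel mouth [-0.0011  0.0007 -0.0028] tip -0.0028 yaw err -17.79
```

It dropped in at about 178-179° yaw. Back off slightly and press down gently.

>>> {"fn": "apply_moves", "kwargs": {"dp": [[0,0,0.001],[0,0,0.001],[0,0,0]], "twist": [[0,0,0.02],[0,0,0],[0,0,0]], "fingers": [1,1,1]}}

```text
time: 15.6
position: [0.4763, 0.1155, 0.1345]
tool_rot: [0.024, 3.139, 0.001]
ft_force: [1.0, -0.8, 6.8]
grip_width: 0.249
grip_force: 44.9
```

```bash
python3 s.py
```

```text
15.6 [0.4763 0.1155 0.1345] j [ 0.68  0.13 -1.02  1.92  0.12  1.15  1.17] yaw 179.14 [0.0025 0.0004] F [ 0.97 -0.75  6.83] T [ 0.111 -0.284 -0.097] 0.24886233504569577 44.91099713835865
tool d to socket, tip z rel mouth [-0.001   0.0007 -0.0044] tip -0.0044 yaw err -16.54
```

>>> {"fn": "apply_moves", "kwargs": {"dp": [[-0.0005,-0.0003,0.001],[0,0,0.001],[0,0,0.001],[0,0,0]], "twist": [[0,0,0.015],[0,0,0],[0,0,0],[0,0,0]], "fingers": [1,1,1,1]}}

```text
time: 16.0
position: [0.4772, 0.1155, 0.1325]
tool_rot: [0.047, 3.138, 0.001]
ft_force: [-0.6, 0.4, 13.8]
grip_width: 0.25
grip_force: 44.9
```

```bash
python3 s.py
```

```text
16.0 [0.4772 0.1155 0.1325] j [ 0.68  0.14 -1.02  1.93  0.13  1.14  1.15] yaw 178.28 [0.003  0.0004] F [-0.64  0.43 13.8 ] T [ 0.113  0.277 -0.074] 0.24967856020158916 44.9077633023262
tool d to socket, tip z rel mouth [-0.0001  0.0007 -0.0064] tip -0.0064 yaw err -15.68
```

>>> {"fn": "apply_moves", "kwargs": {"dp": [[0.0003,0,0.001],[0,0,0.001],[0,0,0.001],[0,0,0.001],[0,0,0]], "twist": [[0,0,0.015],[0,0,0.01],[0,0,-0.01],[0,0,0],[0,0,0]], "fingers": [1,1,1,1,1]}}

```text
time: 16.5
position: [0.4779, 0.1158, 0.1298]
tool_rot: [0.071, 3.136, 0.001]
ft_force: [-2.2, -0.4, 20.4]
grip_width: 0.249
grip_force: 44.9
```

```bash
python3 s.py
```

```text
16.5 [0.4779 0.1158 0.1298] j [ 0.67  0.14 -1.02  1.93  0.13  1.14  1.13] yaw 177.41 [0.0049 0.0003] F [-2.24 -0.44 20.42] T [ 0.019  0.605 -0.121] 0.24909901662535988 44.92409074679017
tool d to socket, tip z rel mouth [ 0.0006  0.0003 -0.0091] tip -0.0091 yaw err -14.81
```

>>> {"fn": "apply_moves", "kwargs": {"dp": [[0.001,0,0],[0,0,0.001],[0,0,0.001],[0,0,0.001],[0,0,0]], "twist": [[0,0,0.02],[0,0,0.01],[0,0,0],[0,0,0],[0,0,0]], "fingers": [1,1,1,1,1]}}

```text
time: 17.0
position: [0.4774, 0.1159, 0.127]
tool_rot: [0.118, 3.133, 0.001]
ft_force: [-1.9, -1.2, 20.9]
grip_width: 0.25
grip_force: 44.9
```

```bash
python3 s.py
```

```text
17.0 [0.4774 0.1159 0.127 ] j [ 0.67  0.14 -1.01  1.93  0.13  1.13  1.1 ] yaw 175.68 [0.0059 0.0005] F [-1.9  -1.19 20.93] T [ 0.     0.395 -0.121] 0.24970725182719705 44.92344478145242
tool d to socket, tip z rel mouth [ 0.      0.0003 -0.0119] tip -0.0119 yaw err -13.08
```

>>> {"fn": "apply_moves", "kwargs": {"dp": [[0,0,0.001],[0,0,0.001],[0,0,0]], "twist": [[0,0,0],[0,0,0],[0,0,0]], "fingers": [1,1,1]}}

```text
time: 17.3
position: [0.4784, 0.1163, 0.1266]
tool_rot: [0.118, 3.132, 0.001]
ft_force: [-3.7, -0.7, 30.1]
grip_width: 0.248
grip_force: 45.0
```

```bash
python3 s.py
```

```text
17.3 [0.4784 0.1163 0.1266] j [ 0.67  0.14 -1.01  1.93  0.14  1.13  1.1 ] yaw 175.69 [0.0078 0.0003] F [-3.65 -0.73 30.06] T [-0.127  0.956 -0.124] 0.24849010478411776 44.95037435553968
tool d to socket, tip z rel mouth [ 0.001  -0.0001 -0.0123] tip -0.0123 yaw err -13.09
```

Bottomed out, at about 12 mm depth with the force rising steeply. Ease the press, then turn clockwise while watching the moment.

>>> {"fn": "apply_moves", "kwargs": {"dp": [[0.0005,0,-0.0015],[0,0,-0.001],[0,0,0],[0,0,0]], "twist": [[0,0,0.03],[0,0,0.03],[0,0,0],[0,0,0]], "fingers": [1,1,1,1]}}

```text
time: 17.7
position: [0.4768, 0.1161, 0.1266]
tool_rot: [0.211, 3.128, 0.002]
ft_force: [0.1, 1.5, 13.8]
grip_width: 0.253
grip_force: 45.0
```

```bash
python3 s.py
```

```text
17.7 [0.4768 0.1161 0.1266] j [ 0.66  0.14 -1.01  1.94  0.13  1.13  1.04] yaw 172.29 [0.0063 0.001 ] F [ 0.1   1.52 13.84] T [ 0.188 -0.271 -0.038] 0.25252272328255004 44.958967845886946
tool d to socket, tip z rel mouth [-0.0006  0.0002 -0.0122] tip -0.0123 yaw err -9.69
```

>>> {"fn": "apply_moves", "kwargs": {"dp": [[0,0,0],[0,0,0],[0,0,0],[0,0,0]], "twist": [[0,0,0.05],[0,0,0.05],[0,0,0.05],[0,0,0.05]], "fingers": [1,1,1,1]}}

```text
time: 18.1
position: [0.4767, 0.1159, 0.1266]
tool_rot: [0.525, 3.091, 0.003]
ft_force: [0.4, 0.3, 14.2]
grip_width: 0.248
grip_force: 45.0
```

```bash
python3 s.py
```

```text
18.1 [0.4767 0.1159 0.1266] j [ 0.64  0.13 -0.98  1.94  0.12  1.13  0.85] yaw 160.71 [0.0061 0.0007] F [ 0.4   0.33 14.24] T [ 0.115 -0.26   0.079] 0.24833455465809165 44.951135739684105
tool d to socket, tip z rel mouth [-0.0005  0.0005 -0.0123] tip -0.0123 yaw err 1.89
```

>>> {"fn": "apply_moves", "kwargs": {"dp": [[0,0,-0.001],[0,0,0],[0,0,0]], "twist": [[0,0,0.05],[0,0,0.05],[0,0,0.05]], "fingers": [1,1,1]}}

```text
time: 18.4
position: [0.4762, 0.1159, 0.1267]
tool_rot: [0.755, 3.045, 0.004]
ft_force: [2.1, 0.8, 7.8]
grip_width: 0.252
grip_force: 45.0
```

```bash
python3 s.py
```

```text
18.4 [0.4762 0.1159 0.1267] j [ 0.63  0.13 -0.97  1.94  0.12  1.13  0.7 ] yaw 152.15 [0.0053 0.001 ] F [2.12 0.77 7.79] T [ 0.27  -0.659  0.181] 0.25209351928394774 45.0013664457947
tool d to socket, tip z rel mouth [-0.0009  0.0008 -0.0122] tip -0.0122 yaw err 10.45
```

>>> {"fn": "apply_moves", "kwargs": {"dp": [[0,0,0],[0,0,0],[0,0,0]], "twist": [[0,0,0.05],[0,0,0.05],[0,0,0.05]], "fingers": [1,1,1]}}

```text
time: 18.7
position: [0.4761, 0.1159, 0.1267]
tool_rot: [0.981, 2.98, 0.004]
ft_force: [0.3, 0.6, 8.7]
grip_width: 0.245
grip_force: 45.0
```

```bash
python3 s.py
```

```text
18.7 [0.4761 0.1159 0.1267] j [ 0.62  0.13 -0.95  1.94  0.11  1.13  0.55] yaw 143.56 [0.0051 0.0009] F [0.31 0.65 8.73] T [ 0.22  -0.562  0.199] 0.2450254998563127 44.998545767739415
tool d to socket, tip z rel mouth [-0.0008  0.001  -0.0122] tip -0.0122 yaw err 19.04
```

>>> {"fn": "apply_moves", "kwargs": {"dp": [[-0.0005,0,0],[0,0,0]], "twist": [[0,0,0.04],[0,0,0.04]], "fingers": [1,1]}}

```text
time: 18.9
position: [0.4763, 0.1157, 0.1267]
tool_rot: [1.099, 2.939, 0.004]
ft_force: [0.1, 0.6, 9.9]
grip_width: 0.25
grip_force: 45.0
```

```bash
python3 s.py
```

```text
18.9 [0.4763 0.1157 0.1267] j [ 0.61  0.13 -0.95  1.94  0.11  1.13  0.48] yaw 139.0 [0.0045 0.0011] F [0.05 0.55 9.86] T [ 0.27  -0.426  0.19 ] 0.24953743183141813 44.99291977845132
tool d to socket, tip z rel mouth [-0.0005  0.0011 -0.0122] tip -0.0122 yaw err 23.6
```

>>> {"fn": "apply_moves", "kwargs": {"dp": [[0,0,0],[0,0,0],[0,0,0]], "twist": [[0,0,0.04],[0,0,0.04],[0,0,0]], "fingers": [1,1,1]}}

```text
time: 19.2
position: [0.4762, 0.1157, 0.1267]
tool_rot: [1.215, 2.893, 0.004]
ft_force: [-0.1, 0.9, 9.6]
grip_width: 0.247
grip_force: 45.0
```

```bash
python3 s.py
```

```text
19.2 [0.4762 0.1157 0.1267] j [ 0.6   0.12 -0.94  1.94  0.11  1.13  0.4 ] yaw 134.45 [0.0044 0.001 ] F [-0.09  0.95  9.56] T [ 0.273 -0.416  0.118] 0.24738055346926577 44.97657056897879
tool d to socket, tip z rel mouth [-0.0004  0.0012 -0.0122] tip -0.0122 yaw err 28.15
```

The moment stays flat at about 0.19, so it is still turning freely. Continue.

>>> {"fn": "apply_moves", "kwargs": {"dp": [[0,0.0004,-0.0005],[0,0,0],[0,0,0]], "twist": [[0,0,0.05],[0,0,0.05],[0,0,0]], "fingers": [1,1,1]}}

```text
time: 19.5
position: [0.4761, 0.1157, 0.1267]
tool_rot: [1.359, 2.829, 0.004]
ft_force: [1.1, 1.1, 6.2]
grip_width: 0.245
grip_force: 45.0
```

```bash
python3 s.py
```

```text
19.5 [0.4761 0.1157 0.1267] j [ 0.59  0.12 -0.93  1.94  0.11  1.13  0.3 ] yaw 128.7 [0.0036 0.0008] F [1.08 1.11 6.19] T [ 0.268 -0.509  0.048] 0.2449584006050076 44.98059997335076
tool d to socket, tip z rel mouth [-0.0004  0.0013 -0.0122] tip -0.0122 yaw err 33.9
```

>>> {"fn": "apply_moves", "kwargs": {"dp": [[0,0,0],[0,0,0],[0,0,0]], "twist": [[0,0,0.05],[0,0,0.05],[0,0,0]], "fingers": [1,1,1]}}

```text
time: 19.8
position: [0.476, 0.1157, 0.1267]
tool_rot: [1.498, 2.758, 0.004]
ft_force: [0.7, 1.4, 7.2]
grip_width: 0.248
grip_force: 45.0
```

```bash
python3 s.py
```

```text
19.8 [0.476  0.1157 0.1267] j [ 0.59  0.12 -0.92  1.94  0.11  1.13  0.2 ] yaw 122.97 [0.0035 0.0008] F [0.67 1.4  7.21] T [ 0.244 -0.432  0.046] 0.24846025926900436 44.97643003240228
tool d to socket, tip z rel mouth [-0.0003  0.0014 -0.0122] tip -0.0122 yaw err 39.63
```

>>> {"fn": "apply_moves", "kwargs": {"dp": [[0,0,0],[0,0,0],[0,0,0]], "twist": [[0,0,0.05],[0,0,0.05],[0,0,0]], "fingers": [1,1,1]}}

```text
time: 20.1
position: [0.476, 0.1157, 0.1267]
tool_rot: [1.634, 2.68, 0.004]
ft_force: [1.3, 0.7, 6.8]
grip_width: 0.251
grip_force: 45.0
```

```bash
python3 s.py
```

```text
20.1 [0.476  0.1157 0.1267] j [ 0.58  0.12 -0.91  1.94  0.11  1.13  0.1 ] yaw 117.25 [0.0033 0.0008] F [1.3  0.72 6.83] T [ 0.229 -0.324  0.093] 0.2508273466585004 44.971584593877196
tool d to socket, tip z rel mouth [-0.0002  0.0014 -0.0122] tip -0.0122 yaw err 45.35
```

>>> {"fn": "apply_moves", "kwargs": {"dp": [[0,0,0],[0,0,0],[0,0,0]], "twist": [[0,0,0.04],[0,0,0.04],[0,0,0]], "fingers": [1,1,1]}}

```text
time: 20.4
position: [0.4759, 0.1157, 0.1267]
tool_rot: [1.74, 2.613, 0.004]
ft_force: [0.8, 1.8, 7.5]
grip_width: 0.249
grip_force: 45.0
```

```bash
python3 s.py
```

```text
20.4 [0.4759 0.1157 0.1267] j [ 0.57  0.12 -0.9   1.94  0.1   1.13  0.02] yaw 112.68 [0.0032 0.0008] F [0.82 1.81 7.49] T [ 0.224 -0.277  0.072] 0.24874948950786244 44.96925109997392
tool d to socket, tip z rel mouth [-0.0001  0.0015 -0.0122] tip -0.0122 yaw err 49.92
```

>>> {"fn": "apply_moves", "kwargs": {"dp": [[0,0,0],[0,0,0],[0,0,0]], "twist": [[0,0,0.04],[0,0,0.04],[0,0,0]], "fingers": [1,1,1]}}

```text
time: 20.7
position: [0.4759, 0.1157, 0.1267]
tool_rot: [1.843, 2.541, 0.004]
ft_force: [0.2, 1.4, 7.0]
grip_width: 0.25
grip_force: 45.0
```

```bash
python3 s.py
```

```text
20.7 [0.4759 0.1157 0.1267] j [ 0.57  0.12 -0.9   1.94  0.1   1.13 -0.06] yaw 108.1 [0.003  0.0007] F [0.18 1.39 7.  ] T [ 0.131 -0.263  0.103] 0.25031993837550376 44.965476114302874
tool d to socket, tip z rel mouth [-0.      0.0016 -0.0122] tip -0.0122 yaw err 54.5
```

>>> {"fn": "apply_moves", "kwargs": {"dp": [[0,0,0],[0,0,0],[0,0,0]], "twist": [[0,0,0.04],[0,0,0.04],[0,0,0]], "fingers": [1,1,1]}}

```text
time: 21.0
position: [0.4758, 0.1158, 0.1267]
tool_rot: [1.944, 2.466, 0.004]
ft_force: [-0.0, 1.2, 8.0]
grip_width: 0.246
grip_force: 45.0
```

```bash
python3 s.py
```

```text
21.0 [0.4758 0.1158 0.1267] j [ 0.56  0.12 -0.89  1.94  0.1   1.13 -0.13] yaw 103.51 [0.0029 0.0008] F [-0.03  1.16  8.04] T [ 0.211 -0.211  0.041] 0.24574701075853483 44.961734572425485
tool d to socket, tip z rel mouth [ 0.      0.0016 -0.0122] tip -0.0122 yaw err 59.09
```

>>> {"fn": "apply_moves", "kwargs": {"dp": [[0,0,0],[0,0,0],[0,0,0]], "twist": [[0,0,0.04],[0,0,0.04],[0,0,0]], "fingers": [1,1,1]}}

```text
time: 21.3
position: [0.4757, 0.1158, 0.1267]
tool_rot: [2.041, 2.386, 0.004]
ft_force: [0.6, 1.4, 7.6]
grip_width: 0.25
grip_force: 45.0
```

```bash
python3 s.py
```

```text
21.3 [0.4757 0.1158 0.1267] j [ 0.55  0.12 -0.88  1.94  0.1   1.13 -0.21] yaw 98.93 [0.0028 0.0007] F [0.64 1.37 7.61] T [ 0.274 -0.152  0.134] 0.25021397313717275 44.95815647765994
tool d to socket, tip z rel mouth [ 0.0002  0.0017 -0.0122] tip -0.0122 yaw err 63.67
```

>>> {"fn": "apply_moves", "kwargs": {"dp": [[0,0,0],[0,0,0],[0,0,0]], "twist": [[0,0,0.04],[0,0,0.04],[0,0,0]], "fingers": [1,1,1]}}

```text
time: 21.6
position: [0.4757, 0.1158, 0.1267]
tool_rot: [2.135, 2.303, 0.004]
ft_force: [-0.4, 1.7, 7.5]
grip_width: 0.248
grip_force: 45.0
```

```bash
python3 s.py
```

```text
21.6 [0.4757 0.1158 0.1267] j [ 0.55  0.11 -0.88  1.94  0.1   1.13 -0.29] yaw 94.35 [0.0027 0.0008] F [-0.43  1.74  7.47] T [ 0.254 -0.135  0.11 ] 0.24835862935779301 44.9544963799417
tool d to socket, tip z rel mouth [ 0.0002  0.0017 -0.0122] tip -0.0122 yaw err 68.25
```

>>> {"fn": "apply_moves", "kwargs": {"dp": [[0,0,0],[0,0,0],[0,0,0]], "twist": [[0,0,0.04],[0,0,0.04],[0,0,0]], "fingers": [1,1,1]}}

```text
time: 21.9
position: [0.4756, 0.1159, 0.1267]
tool_rot: [2.225, 2.216, 0.004]
ft_force: [-0.1, 1.3, 8.0]
grip_width: 0.251
grip_force: 45.0
```

```bash
python3 s.py|head -1
```

```text
21.9 [0.4756 0.1159 0.1267] j [ 0.54  0.11 -0.87  1.94  0.1   1.13 -0.37] yaw 89.77 [0.0026 0.0008] F [-0.05  1.26  8.05] T [ 0.257 -0.047  0.137] 0.25133605438981266 44.95135048404336
```

>>> {"fn": "apply_moves", "kwargs": {"dp": [[0,0,0],[0,0,0],[0,0,0]], "twist": [[0,0,0.04],[0,0,0.03],[0,0,0]], "fingers": [1,1,1]}}

```text
time: 22.2
position: [0.4756, 0.1159, 0.1267]
tool_rot: [2.301, 2.137, 0.004]
ft_force: [-0.0, 1.3, 7.1]
grip_width: 0.246
grip_force: 45.0
```

```bash
python3 s.py|head -1
```

```text
22.2 [0.4756 0.1159 0.1267] j [ 0.54  0.11 -0.86  1.94  0.1   1.13 -0.44] yaw 85.77 [0.0025 0.0009] F [-0.01  1.28  7.14] T [0.212 0.    0.103] 0.24583858766944236 44.953656708821654
```

>>> {"fn": "apply_moves", "kwargs": {"dp": [[0,0,0],[0,0,0],[0,0,0]], "twist": [[0,0,0.03],[0,0,0.03],[0,0,0]], "fingers": [1,1,1]}}

```text
time: 22.5
position: [0.4756, 0.1159, 0.1267]
tool_rot: [2.364, 2.068, 0.004]
ft_force: [-0.5, 1.0, 8.3]
grip_width: 0.248
grip_force: 45.0
```

```bash
python3 s.py|head -1
```

```text
22.5 [0.4756 0.1159 0.1267] j [ 0.53  0.11 -0.86  1.94  0.09  1.13 -0.5 ] yaw 82.35 [0.0025 0.0008] F [-0.48  1.03  8.33] T [0.233 0.01  0.216] 0.2481593711383683 44.962243577465415
```

The moment jumped to about 0.22, so it is biting. Small steps now.

>>> {"fn": "apply_moves", "kwargs": {"dp": [[0,0,0],[0,0,0]], "twist": [[0,0,0.02],[0,0,0]], "fingers": [1,1]}}

```text
time: 22.7
position: [0.4755, 0.116, 0.1267]
tool_rot: [2.384, 2.044, 0.004]
ft_force: [-0.4, 1.2, 8.2]
grip_width: 0.248
grip_force: 45.0
```

```bash
python3 s.py|head -1
```

```text
22.7 [0.4755 0.116  0.1267] j [ 0.53  0.11 -0.86  1.94  0.09  1.13 -0.52] yaw 81.23 [0.0025 0.0008] F [-0.37  1.18  8.16] T [ 0.29  -0.005  0.229] 0.2477484154330754 44.9711228068918
```

>>> {"fn": "apply_moves", "kwargs": {"dp": [[0,0,0]], "twist": [[0,0,0]], "fingers": [1]}}

```text
time: 22.8
position: [0.4756, 0.1159, 0.1267]
tool_rot: [2.384, 2.045, 0.004]
ft_force: [-0.6, 1.0, 8.4]
grip_width: 0.247
grip_force: 45.0
```

```bash
python3 s.py|head -1
```

```text
22.8 [0.4756 0.1159 0.1267] j [ 0.53  0.11 -0.86  1.94  0.09  1.13 -0.52] yaw 81.24 [0.0025 0.0008] F [-0.55  1.03  8.43] T [0.279 0.069 0.187] 0.24712027625347288 44.96974149718881
```

>>> {"fn": "apply_moves", "kwargs": {"dp": [[0,0,0],[0,0,0]], "twist": [[0,0,0.02],[0,0,0]], "fingers": [1,1]}}

```text
time: 23.0
position: [0.4755, 0.116, 0.1267]
tool_rot: [2.404, 2.021, 0.004]
ft_force: [0.5, 0.4, 7.7]
grip_width: 0.253
grip_force: 45.0
```

```bash
python3 s.py|head -1
```

```text
23.0 [0.4755 0.116  0.1267] j [ 0.53  0.11 -0.86  1.94  0.09  1.13 -0.54] yaw 80.09 [0.0025 0.0008] F [0.48 0.36 7.74] T [0.248 0.032 0.29 ] 0.2530958233533991 44.975315518677235
```

>>> {"fn": "apply_moves", "kwargs": {"dp": [[0,0,0],[0,0,0]], "twist": [[0,0,0.02],[0,0,0]], "fingers": [1,1]}}

```text
time: 23.2
position: [0.4755, 0.1159, 0.1267]
tool_rot: [2.424, 1.996, 0.004]
ft_force: [-0.1, 1.3, 8.4]
grip_width: 0.248
grip_force: 45.0
```

```bash
python3 s.py|head -1
```

```text
23.2 [0.4755 0.1159 0.1267] j [ 0.53  0.11 -0.85  1.94  0.09  1.13 -0.56] yaw 78.94 [0.0024 0.0007] F [-0.13  1.28  8.45] T [0.279 0.071 0.285] 0.248168327758564 44.980100775137544
```

>>> {"fn": "apply_moves", "kwargs": {"dp": [[0,0,0],[0,0,0],[0,0,0]], "twist": [[0,0,0.01],[0,0,0],[0,0,0]], "fingers": [1,1,1]}}

```text
time: 23.5
position: [0.4755, 0.116, 0.1267]
tool_rot: [2.434, 1.985, 0.004]
ft_force: [-0.0, 1.8, 8.2]
grip_width: 0.246
grip_force: 45.0
```

```bash
python3 s.py|head -1; python3 - <<'E'
from h import *
st,im=snap('scene','s3.png');u,v=map(int,proj('scene',[.50,.125,.05]))
a=cv2.imread('pics/s2.png');d=lambda i:cv2.resize(i[v-45:v+40,u-50:u+50],None,fx=4,fy=4,interpolation=cv2.INTER_CUBIC)
cv2.imwrite('pics/s3c.png',cv2.hconcat([d(a),d(im)]))
E
```

```text
23.5 [0.4755 0.116  0.1267] j [ 0.53  0.11 -0.85  1.94  0.09  1.13 -0.57] yaw 78.39 [0.0024 0.0008] F [-0.03  1.81  8.22] T [0.296 0.045 0.329] 0.24612825634736846 44.989230427891016
```

View pics/s3c.png

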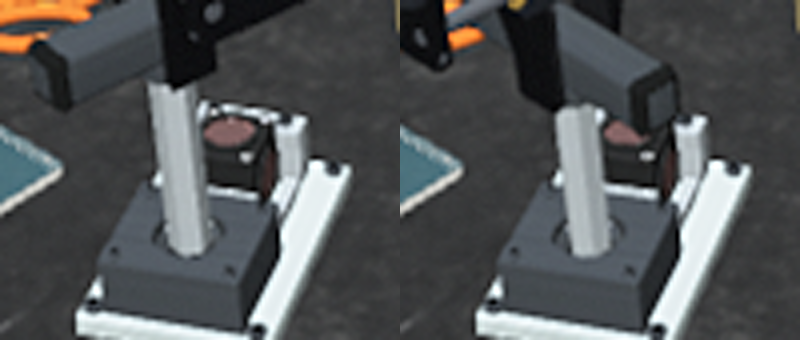

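After turning, the key sits lower and the cube has moved up to the fence; the moment is 0.33 and rising steeply, so it is solid. Relax the torque within the play, then draw the key out.

>>> {"fn": "apply_moves", "kwargs": {"dp": [[0,0,0],[0,0,0],[0,0,0]], "twist": [[0,0,-0.04],[0,0,-0.03],[0,0,0]], "fingers": [1,1,1]}}

```text
time: 23.85
position: [0.4756, 0.1158, 0.1267]
tool_rot: [2.364, 2.068, 0.004]
ft_force: [-0.7, 0.4, 7.8]
grip_width: 0.245
grip_force: 44.9
```

```bash
python3 s.py|head -1
```

```text
23.85 [0.4756 0.1158 0.1267] j [ 0.53  0.11 -0.86  1.94  0.09  1.13 -0.5 ] yaw 82.37 [0.0023 0.001 ] F [-0.7   0.39  7.83] T [0.273 0.057 0.003] 0.2450988164492757 44.94029251858592
```

>>> {"fn": "apply_moves", "kwargs": {"dp": [[0,0,-0.002],[0,0,-0.001],[0,0,0]], "twist": [[0,0,-0.02],[0,0,0],[0,0,0]], "fingers": [1,1,1]}}

```text
time: 24.15
position: [0.4746, 0.115, 0.1273]
tool_rot: [-2.344, -2.091, -0.002]
ft_force: [4.4, 1.6, -11.5]
grip_width: 0.251
grip_force: 45.2
```

```bash
python3 s.py|head -1
```

```text
24.15 [0.4746 0.115  0.1273] j [ 0.53  0.11 -0.86  1.94  0.09  1.13 -0.48] yaw 83.49 [0.0005 0.0009] F [  4.4    1.64 -11.54] T [ 0.616 -1.671  0.03 ] 0.25104527825887896 45.211415430530906
```

>>> {"fn": "apply_moves", "kwargs": {"dp": [[0.0008,0.0014,0],[0,0,-0.001],[0,0,-0.002],[0,0,-0.002],[0,0,0]], "twist": [[0,0,0],[0,0,0],[0,0,0],[0,0,0],[0,0,0]], "fingers": [1,1,1,1,1]}}

```text
time: 24.65
position: [0.4755, 0.1155, 0.1337]
tool_rot: [-2.344, -2.092, 0.002]
ft_force: [0.8, 0.7, -6.8]
grip_width: 0.249
grip_force: 45.0
```

```bash
python3 s.py|head -1
```

```text
24.65 [0.4755 0.1155 0.1337] j [ 0.53  0.11 -0.86  1.93  0.09  1.15 -0.47] yaw 83.5 [-0.001  -0.0004] F [ 0.81  0.73 -6.81] T [ 0.327 -0.438  0.034] 0.24870878772091354 44.97992645949125
```

Withdrawing freely. Lift clear and turn back to the original yaw.

>>> {"fn": "apply_moves", "kwargs": {"dp": [[0,0,-0.005],[0,0,-0.01],[0,0,-0.02],[0,0,-0.02],[0,0,0],[0,0,0],[0,0,0],[0,0,0],[0,0,0],[0,0,0]], "twist": [[0,0,0],[0,0,0],[0,0,0],[0,0,0],[0,0,-0.14],[0,0,-0.14],[0,0,-0.14],[0,0,-0.14],[0,0,-0.14],[0,0,-0.14]], "fingers": [1,1,1,1,1,1,1,1,1,1]}}

```text
time: 25.65
position: [0.4754, 0.1151, 0.1892]
tool_rot: [-1.279, -2.869, 0.003]
ft_force: [0.1, -0.5, -7.1]
grip_width: 0.247
grip_force: 45.0
```

>>> {"fn": "apply_moves", "kwargs": {"dp": [[0,0,0],[0,0,0],[0,0,0],[0,0,0],[0,0,0],[0,0,0],[0,0,0],[0,0,0],[0,0,0]], "twist": [[0,0,-0.14],[0,0,-0.14],[0,0,-0.14],[0,0,-0.14],[0,0,-0.14],[0,0,-0.14],[0,0,-0.147],[0,0,0],[0,0,0]], "fingers": [1,1,1,1,1,1,1,1,1]}}

```text
time: 26.55
position: [0.4758, 0.1153, 0.1889]
tool_rot: [0.218, -3.134, 0.001]
ft_force: [-0.4, 0.8, -6.3]
grip_width: 0.248
grip_force: 45.0
```

```bash
cat > r.py <<'E'
from h import *
s=ctrl.get_state();M=mat(s);y=np.degrees(np.arctan2(M[1,0],M[0,0]))%360
print(s['time'],s['position'].round(4),'yaw',y.round(2),M[:2,2].round(4),'F',s['ft_force'].round(2),'T',s['torque'].round(3),'j7',s['joint_positions'][6])
print('tool d to place',(M.T@(np.array([.49815,-.1465,.1089])-s['position'])).round(4),'tip above floor',(s['position'][2]-.1089).round(4),'twist needed',np.radians(y-188.17).round(4))
E
python3 r.py
```

```text
26.55 [0.4758 0.1153 0.1889] yaw 187.97 [-0.0002 -0.0008] F [-0.38  0.81 -6.3 ] T [ 0.141 -0.135 -0.035] j7 1.394613878386028
tool d to place [ 0.0141 -0.2623  0.0802] tip above floor 0.08 twist needed -0.0034
```

>>> {"fn": "apply_moves", "kwargs": {"dp": [[0.002,-0.04,0],[0.002,-0.04,0],[0.002,-0.04,0],[0.002,-0.04,0],[0.002,-0.04,0],[0.002,-0.035,0],[0.002,-0.0273,0],[0,0,0],[0,0,0],[0,0,0]], "twist": [[0,0,-0.0034],[0,0,0],[0,0,0],[0,0,0],[0,0,0],[0,0,0],[0,0,0],[0,0,0],[0,0,0],[0,0,0]], "fingers": [1,1,1,1,1,1,1,1,1,1]}}

```text
time: 27.55
position: [0.5002, -0.1448, 0.1885]
tool_rot: [0.23, -3.133, -0.001]
ft_force: [-0.2, 0.2, -6.6]
grip_width: 0.248
grip_force: 45.0
```

```bash
python3 r.py
```

```text
27.55 [ 0.5002 -0.1448  0.1885] yaw 188.38 [-0.0004  0.0008] F [-0.15  0.17 -6.63] T [ 0.165 -0.134  0.025] j7 1.8911851958395791
tool d to place [ 0.0023 -0.0015  0.0796] tip above floor 0.0796 twist needed 0.0037
```

>>> {"fn": "apply_moves", "kwargs": {"dp": [[0.0023,-0.0015,0],[0,0,0.015],[0,0,0.012],[0,0,0.008],[0,0,0],[0,0,0]], "twist": [[0,0,0.0037],[0,0,0],[0,0,0],[0,0,0],[0,0,0],[0,0,0]], "fingers": [1,1,1,1,1,1]}}

```text
time: 28.15
position: [0.498, -0.1477, 0.1531]
tool_rot: [0.224, -3.133, -0.001]
ft_force: [0.0, 0.1, -6.6]
grip_width: 0.246
grip_force: 45.0
```

```bash
python3 r.py
```

```text
28.15 [ 0.498  -0.1477  0.1531] yaw 188.18 [-0.0006  0.0004] F [ 0.02  0.1  -6.56] T [ 0.106 -0.198  0.008] j7 1.876165570838972
tool d to place [-0.0003  0.0011  0.0442] tip above floor 0.0442 twist needed 0.0001
```

>>> {"fn": "apply_moves", "kwargs": {"dp": [[0,0.001,0.003],[0,0,0.003],[0,0,0.003],[0,0,0.003],[0,0,0]], "twist": [[0,0,0],[0,0,0],[0,0,0],[0,0,0],[0,0,0]], "fingers": [1,1,1,1,1]}}

```text
time: 28.65
position: [0.4978, -0.1467, 0.141]
tool_rot: [0.224, -3.133, -0.001]
ft_force: [0.1, 0.3, -7.4]
grip_width: 0.248
grip_force: 45.0
```

```bash
python3 r.py
```

```text
28.65 [ 0.4978 -0.1467  0.141 ] yaw 188.17 [-0.0004  0.0004] F [ 0.05  0.27 -7.39] T [ 0.281 -0.205 -0.045] j7 1.867175443411123
tool d to place [-0.0003  0.0002  0.0321] tip above floor 0.0321 twist needed -0.0001
```

The tip is 8 mm into the hole with no contact force. Lower it the rest of the way.

>>> {"fn": "apply_moves", "kwargs": {"dp": [[0,0,0.006],[0,0,0.006],[0,0,0.006],[0,0,0.006],[0,0,0.004],[0,0,0.002],[0,0,0],[0,0,0]], "twist": [[0,0,0],[0,0,0],[0,0,0],[0,0,0],[0,0,0],[0,0,0],[0,0,0],[0,0,0]], "fingers": [1,1,1,1,1,1,1,1]}}

```text
time: 29.45
position: [0.498, -0.1468, 0.1114]
tool_rot: [0.224, -3.133, -0.0]
ft_force: [-0.5, 1.1, -7.5]
grip_width: 0.247
grip_force: 45.0
```

```bash
python3 r.py
```

```text
29.45 [ 0.498  -0.1468  0.1114] yaw 188.17 [-0.0001  0.0001] F [-0.54  1.15 -7.55] T [ 0.39  -0.317 -0.   ] j7 1.8461824608831288
tool d to place [-0.0002  0.0003  0.0025] tip above floor 0.0025 twist needed -0.0
```

>>> {"fn": "apply_moves", "kwargs": {"dp": [[0,0,0.001],[0,0,0.001],[0,0,0.0005],[0,0,0]], "twist": [[0,0,0],[0,0,0],[0,0,0],[0,0,0]], "fingers": [1,1,1,1]}}

```text
time: 29.85
position: [0.4981, -0.1469, 0.109]
tool_rot: [-0.224, 3.133, -0.0]
ft_force: [0.8, 0.8, -6.6]
grip_width: 0.247
grip_force: 45.0
```

```bash
python3 r.py
```

```text
29.85 [ 0.4981 -0.1469  0.109 ] yaw 188.17 [ 0.0001 -0.0001] F [ 0.84  0.8  -6.56] T [ 0.33  -0.285 -0.015] j7 1.8442866714000812
tool d to place [-0.0001  0.0004  0.0001] tip above floor 0.0001 twist needed -0.0
```

>>> {"fn": "apply_moves", "kwargs": {"dp": [[0,0,0.0007],[0,0,0],[0,0,0],[0,0,0],[0,0,0],[0,0,0]], "twist": [[0,0,0],[0,0,0],[0,0,0],[0,0,0],[0,0,0],[0,0,0]], "fingers": [1,1,0.7,0.6,0.5,0.45]}}

```text
time: 30.45
position: [0.4983, -0.1472, 0.1086]
tool_rot: [-0.223, 3.133, -0.001]
ft_force: [-0.7, 0.2, -0.2]
grip_width: 0.487
grip_force: 0.0
```

>>> {"fn": "apply_moves", "kwargs": {"dp": [[0,0,0],[0,0,-0.01],[0,0,-0.02],[0,0,-0.03],[0,0,-0.04],[0,0,-0.04],[0.04,0,0],[0.03,0,0],[0,0,0],[0,0,0]], "twist": [[0,0,0],[0,0,0],[0,0,0],[0,0,0],[0,0,0],[0,0,0],[0,0,0],[0,0,0],[0,0,0],[0,0,0]], "fingers": [0.45,0.45,0.45,0.45,0.45,0.45,0.45,0.45,0.45,0.45]}}

```text
time: 31.45
position: [0.4288, -0.157, 0.2491]
tool_rot: [-0.222, 3.132, -0.003]
ft_force: [-0.4, 0.6, 0.1]
grip_width: 0.55
grip_force: 0.0
```

```bash
python3 - <<'E'
from h import *
st,im=snap('scene','s4.png');print(st['time'],st['position'],st['ft_force'],st['grip_width'])
a=cv2.imread('pics/scene0.png');d=lambda i,x,y:i[y:y+140,x:x+190]
cv2.imwrite('pics/s4c.png',cv2.resize(np.vstack([np.hstack([d(a,310,225),d(im,310,225)]),np.hstack([d(a,180,200),d(im,180,200)])]),None,fx=2,fy=2,interpolation=cv2.INTER_CUBIC))
E
```

```text
31.45 [ 0.42883747 -0.15703954  0.24914707] [-0.42675571  0.62826788  0.06417467] 0.5495043014722135
```

View pics/s4c.png

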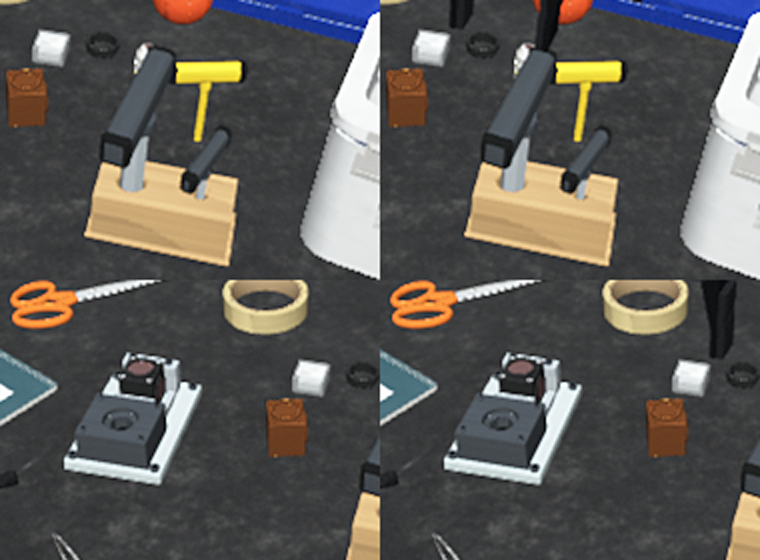

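The before and after views match: the large key is upright in its hole, the small key has not moved, and the jaw now reaches the cube, which sits against the fence. Handing in.

```bash
python3 -c "
from bench import ctrl
print(ctrl.close_job())"
```

```text
the job is handed in; nothing more can be done
None
```

I handed the job in at about 31 s; no verdict came back. The key went fully home and was turned until solid (about 0.33 N m, slightly over the 0.3 limit), it is back upright in its hole, and the small key looks undisturbed; the cube's clamping force was not measured directly.

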